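# Unclip the keeper rod and rack the gold lamp plate

## Task

Pull the orange keeper rod forward out of its two spring clips on the grey rack and lay it flat in the white tray. Then take the gold lamp plate off the wooden leaning stand and lower it on edge into the rack's only free slot, the one with the green strip, right down to the bottom and within the length of the rack. Do not drop either part, and leave the two grey plates, the can and the lamp bowl where they are.

Things in the scene. Friction and masses are not known exactly. Their poses are not given: they have to be found in the camera images.
- rack: Grey fixed rack. Origin: centre of underside, z up. Base 170 (x) x 210 (y) x 10 mm. 3 slots along x at y = -50, 0, 50 mm; floor 10 mm above table; black walls 150 long, 9 mm apart to 42 mm above table, then 45 degree flares to 54 mm (mouth 25 mm). Posts at y = -94, 94 mm (12 mm wide, 165 mm tall with clips) hold the rod in black C-clips open to the rack's -x. The rod crosses above all slots.
- clips_mid (a point): Point half-way between the two clips, on the clipped rod's axis, 146 mm above the table, over the rack's origin; axes as the rack's. Sprung jaws lie above and below the rod with nubs before it; a straight level pull along the rack's -x of about 6 to 9 N opens them, and the rod is free after 20 mm. It cannot be lifted out upwards.
- rod_c (a point): Orange plastic keeper rod, round, diameter 16 mm, length 200 mm along its y axis, about 0.12 kg; this point is its centre. Starts in the clips, parallel to the rack's y; between the posts 170 mm of it is free.
- tray: White fixed open tray, 250 (x) x 140 (y) x 24 mm outside, walls 4 mm, floor 4 mm thick. Origin: centre of its underside on the table. The rod fits only along its long side (x). A rod lying in it has its centre 12 mm above the table.
- stand: Fixed wooden stand, base 130 x 130 x 10 mm. Origin on the table below the middle of the plate's lower edge, which rests on a ledge 30 mm up behind a 10 mm lip. The plate's top leans 20 degrees from vertical to the stand's -x (towards the robot) on a 110 mm wide backrest under its lower 68 mm; the upper 52 mm is free on both faces.
- gold_plate_c (a point): Gold lamp mounting plate: 130 mm long (its y), 120 high (its z, from lower to upper edge), 6 thick (its x), 0.28 to 0.5 kg, big opening ending 37 mm below the upper edge. Point: centre of the outline, 60 mm from either edge. Starts leaning on the stand, y along the stand's y. In the slot its y lies along the slot, either way round, centre 60 mm above slot floor.
- slot_pad: Thin green strip 168 x 8.5 x 1 mm on the floor of the free slot (look only, no thickness to feel). Origin: centre of the slot floor, 10 mm above the table; x along the slot, z up.
- grey_plate_a_c (a point): Grey steel plate 110 long (y), 70 high (z), 6 mm thick (x) standing in another slot, top 80 mm above the table; its centre. Leave alone.
- grey_plate_b_c (a point): A second such grey plate in the remaining slot; its centre. Leave alone.
- can: White can, diameter 62 mm, height 170 mm, beyond the rack; origin at the centre of its underside. Leave alone.
- bowl: Gold lamp bowl, diameter 120 mm, height 42 mm, beyond the rack; origin at the centre of its underside. Leave alone.
Mind the look-alikes: they are no part of the job. Leave any black look-alike of the part that bears gold_plate_c alone.

How it is judged:
On the way, in this order (a step that is already met when the one before it is completed fails the run):
1. the rod is pulled out of the clips, forward of them (x of rod_c in the frame of clips_mid below -0.025 m), for 0.1 s.
2. the rod lies flat in the tray, let go (x of rod_c in the frame of tray between -0.121 and 0.121 m and y of rod_c in the frame of tray between -0.066 and 0.066 m and z of rod_c in the frame of tray below 0.02 m and angle between rod_c's own y axis and vertical above 1.48 rad and contact force between the fingers and rod below 0.2 N), for 0.2 s.
3. the gold plate stands on edge in the free slot (x of gold_plate_c in the frame of slot_pad between -0.03 and 0.03 m and y of gold_plate_c in the frame of slot_pad between -0.009 and 0.009 m and z of gold_plate_c in the frame of slot_pad between 0.055 and 0.064 m and angle between gold_plate_c's own z axis and vertical below 0.16 rad and angle between the y axis of gold_plate_c and the x axis of slot_pad, either way round below 0.15 rad), for 0.2 s.
At the end, for the whole second after the job is handed in: Gold plate at rest on edge in the free slot: centre 55 to 64 mm above the slot floor, within 30 mm of its middle along and 9 mm across, within 0.16 rad of upright and 0.15 rad of the slot direction; rod at rest, level, in the tray, centre under 20 mm above the table (all of step 3 and x of rod_c in the frame of tray between -0.121 and 0.121 m and y of rod_c in the frame of tray between -0.066 and 0.066 m and z of rod_c in the frame of tray below 0.02 m and angle between rod_c's own y axis and vertical above 1.48 rad and linear speed of each of gold_plate, rod below 0.02 m/s); the robot touches nothing.
It fails at once if a grey plate is shifted by more than 15 mm or tipped over (distance of any of grey_plate_a_c, grey_plate_b_c from where it was at the start of the episode above 0.015 m).
It fails at once if the can or the bowl is moved by more than 20 mm or the can knocked over (distance of any of can, bowl from where it was at the start of the episode above 0.02 m or angle between can's own z axis and vertical above 0.4 rad).
It fails at once if the plate or the rod is dropped (falls free at over 0.7 m/s, about 25 mm) ((contact force between the fingers and gold_plate below 0.2 N and linear speed of gold_plate above 0.7 m/s) or (contact force between the fingers and rod below 0.2 N and linear speed of rod above 0.7 m/s)).
It also fails if it takes over 64 s, if anything falls off the work surface, if the arm or the gripper's body presses on something with over 40 N, if the wrist force passes 120 N, or if a joint passes its speed limit or range.

## Robot

A 6-joint arm with a two-finger parallel gripper is mounted at the origin on the work surface. World frame = base frame: x ahead of the robot, y to its left, z up, the work surface at z = 0. Lengths are in m, angles in rad, forces in N, time in s.
With the tool pointing down it reaches from about 0.25 to 0.775 m from the base axis. Payload 4 kg.
Tool frame: the origin (TCP) lies midway between the tips of the shut fingers; the grasp point (between the pads) lies 19 mm behind it; x points along the fingers, y is the direction in which the jaws open and shut, and the axes are right-handed (so a half turn about x gives the same grasp; the last joint's range is limited). The gripper opens to 85 mm and grips with 20 to 120 N. Pads are 22 mm wide; open, the fingers measure 114 mm over their backs; the gripper's body (76 mm by 85 mm) begins 54 mm behind the grasp point. The pads swing forward as they close: fully open they stand 13 mm farther back than shut.
Start: joints at [-1.424, 0.087, 1.371, -0, 1.684, -0.103], TCP at [0.136, -0.533, 0.231] pointing down, gripper open.
Joint ranges: [-3.1, 3.1], [-0.76, 2.03], [0.27, 2.55], [-1.08, 4.22], [0.17, 2.65], [-2.57, 2.57]. Speed limits (rad/s): [2.79, 2.79, 3.14, 3.14, 3.14, 3.14].

## Interface

Orientations are given as a unit quaternion [w, x, y, z].
In Python, from bench import manip, eyes gives the robot as it stands.
- The arm moves only by the shell command python3 -m handwheel 'ROWS' [FORCE]. ROWS is JSON, one flat list of numbers, 7 for each row, row after row: the turn, a rotation vector about the tool's x, y, z in rad, then the shift along the tool's x, y, z in mm, then the closure, from 0 (fully open) to 1 (shut). A call has 1 to 12 rows; each row shifts and turns the commanded pose from where the row before left it, along the tool's axes as they then stand; what a row does not reach is not made up. A row lasts 1/12 s, in which the tool goes at most 41.7 mm and 7.16 degrees, less where a joint would pass 70% of its speed; a pose out of reach is approached as far as the arm can. A call with a gripper value outside its range is refused whole. The fingers move at their own pace and stop on an object; FORCE is the grip in N (left out, the last holds). Time passes only in rows, so rows that do not move let the fingers close. It gives the time, the measured TCP pose, the force and the opening at its end, in the units of the state.
- manip.get_state(): the state, without advancing time (a new reading comes with each control period).
- eyes.grab_frame(name): name is "side" or "top"; returns the picture (384x512x3 uint8, red, green, blue); there is no depth.
- eyes.camera_info(name): a dict with "mtx" (3x3 intrinsics, pixels), "D" ([k1, k2, p1, p2, k3] as OpenCV has them; the pictures are not rectified), "rvec" (rotation vector, rad) and "tvec" (3), from world to camera coordinates, as OpenCV has them. Camera axes: x right, y down, z forward; pixel columns grow to the right and rows downward; lengths in m; the calibration is good to about 2 mm. A picture is of the moment at which its call begins. camera_info takes no time and is no camera call.
- manip.job_done(): hands the job in, once; it reports no verdict.
The state is a dict: "t": time; "joint_pos": joint angles; "joint_vel": joint speeds; "effort": joint torques, N m; "tool_pos": TCP position; "tool_rot": TCP orientation; "wrist_force": force on the tool from outside, world axes, zero at the start; "wrist_torque": the same for the moment, N m; "finger_gap": opening from 0.0 (shut) to 1.0 (fully open).
Only numpy, scipy, OpenCV 4.12 (cv2) and the standard library are available. Lean on these libraries where they do the work, as an engineer would, in place of code of your own. Each camera call takes 0.05 s, during which the arm holds its last target.

## Working session

There is one attempt and no reset: what is moved stays moved. The work goes in short steps, Python scripts to look and compute and a shell command to move; the robot and the scene stay as the last step left them, time stands still between calls to the robot, and variables do not carry over. Pictures are saved under pics/ and viewed, and the job is handed in when it is done.

```bash
ls; mkdir -p pics; python3 - <<'E'
from bench import manip, eyes
import cv2
for n in ("side","top"):
    im=eyes.grab_frame(n); cv2.imwrite(f"pics/{n}0.png",cv2.resize(im[:,:,::-1],(800,600),interpolation=cv2.INTER_CUBIC)); cv2.imwrite(f"pics/{n}0_raw.png",im[:,:,::-1])
    print(eyes.camera_info(n))
print(manip.get_state())
E
```

```text
pics
{'mtx': array([[376.37944602,   0.        , 246.89585558],
       [  0.        , 376.37944602, 196.29439137],
       [  0.        ,   0.        ,   1.        ]]), 'D': array([-0.0097116,  0.       ,  0.       ,  0.       ,  0.       ]), 'rvec': array([ 0.29194418, -2.66416122,  1.44274268]), 'tvec': array([0.43301674, 0.15856354, 1.01277172])}
{'mtx': array([[415.00768935,   0.        , 261.41385844],
       [  0.        , 415.00768935, 184.32290379],
       [  0.        ,   0.        ,   1.        ]]), 'D': array([-0.11219553,  0.        ,  0.        ,  0.        ,  0.        ]), 'rvec': array([ 2.20362182, -2.16217297,  0.06097909]), 'tvec': array([-0.01778239,  0.46897465,  1.32570695])}
{'t': 0.1, 'joint_pos': array([-1.42410125e+00,  8.78982148e-02,  1.37212803e+00, -7.07561710e-06,
        1.68358848e+00, -1.03118602e-01]), 'joint_vel': array([-0.00050321,  0.00023497, -0.00322809, -0.00034752, -0.00037564,
       -0.00010801]), 'effort': array([ 2.24469615e-03, -3.53014433e+01, -3.14219213e+01, -9.17413695e-05,
        7.98722991e-03,  1.68285879e-07]), 'tool_pos': array([ 0.13589008, -0.53248346,  0.23023418]), 'tool_rot': array([-0.08737798, -0.70157952, -0.08880736,  0.70161565]), 'wrist_force': array([ 0.67219785,  0.03583112, -0.31982005]), 'wrist_torque': array([0.01773244, 0.0437102 , 0.01967618]), 'finger_gap': 1.0003398126565608}
```

View pics/side0.png

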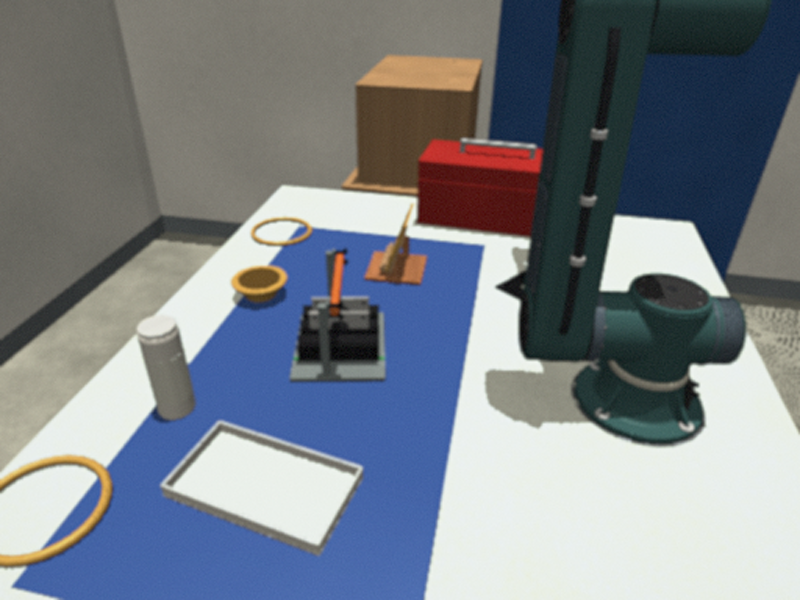

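View pics/top0.png

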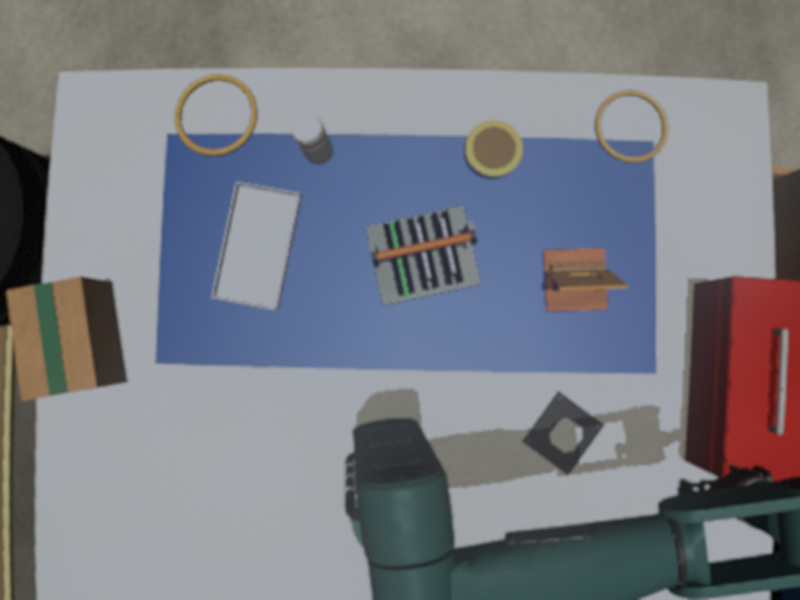

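The top view, in 800x600 pixels, shows the rack near (425,255) with the green slot on its left (+y). The tray is near (256,245) and the stand with the gold plate near (580,280). A black decoy plate lies at (563,432). Next I'll crop and enlarge for measuring.

```bash
cat > h.py <<'E'
import numpy as np, cv2
from bench import manip, eyes
from scipy.spatial.transform import Rotation as R
def cam(n):
    c=eyes.camera_info(n); return c
def proj(n,P):
    c=cam(n); p,_=cv2.projectPoints(np.asarray(P,float).reshape(-1,1,3),c['rvec'],c['tvec'],c['mtx'],c['D']); return p[:,0]
def unproj(n,uv,z):
    c=cam(n); u=cv2.undistortPoints(np.asarray(uv,float).reshape(-1,1,2),c['mtx'],c['D'])[:,0]
    Rm=cv2.Rodrigues(c['rvec'])[0]; o=-Rm.T@c['tvec']
    d=np.c_[u,np.ones(len(u))]@Rm
    s=(z-o[2])/d[:,2]; return o+s[:,None]*d
def crop(n,src,x0,y0,w,h,k,out,lines=[]):
    im=cv2.imread(src); c=cv2.resize(im[y0:y0+h,x0:x0+w],None,fx=k,fy=k,interpolation=cv2.INTER_CUBIC)
    for P,col in lines:
        p=(proj(n,P)-[x0,y0]+0.5)*k-0.5
        cv2.polylines(c,[np.round(p).astype(int).reshape(-1,1,2)],False,col,1,cv2.LINE_AA)
    cv2.imwrite(out,c)
def tf(x,y,yaw,P):
    P=np.asarray(P,float); c,s=np.cos(yaw),np.sin(yaw)
    return P@np.array([[c,-s,0],[s,c,0],[0,0,1]]).T+[x,y,0]
def rect(hx,hy,z): return [(-hx,-hy,z),(hx,-hy,z),(hx,hy,z),(-hx,hy,z),(-hx,-hy,z)]
E
python3 - <<'E'
from h import *
crop("top","pics/top0_raw.png",225,120,100,90,8,"pics/t_rack.png")
crop("top","pics/top0_raw.png",125,105,80,100,6,"pics/t_tray.png")
crop("top","pics/top0_raw.png",335,145,80,70,9,"pics/t_stand.png")
s=512/800
for nm,uv,z in [("rack corners",[(366,225),(463,207),(480,286),(385,305)],0.01),("tray",[(236,182),(300,192),(277,310),(211,298)],0.024),("stand base",[(544,249),(605,249),(607,310),(546,311)],.01)]:
    print(nm,unproj("top",np.array(uv)*s,z).round(3))
E
```

```text
rack corners [[ 0.6    0.083  0.01 ]
 [ 0.642 -0.12   0.01 ]
 [ 0.477 -0.157  0.01 ]
 [ 0.433  0.039  0.01 ]]
tray [[0.686 0.359 0.024]
 [0.666 0.222 0.024]
 [0.418 0.261 0.024]
 [0.44  0.401 0.024]]
stand base [[ 0.557 -0.291  0.01 ]
 [ 0.559 -0.42   0.01 ]
 [ 0.431 -0.424  0.01 ]
 [ 0.427 -0.296  0.01 ]]
```

View pics/t_rack.png

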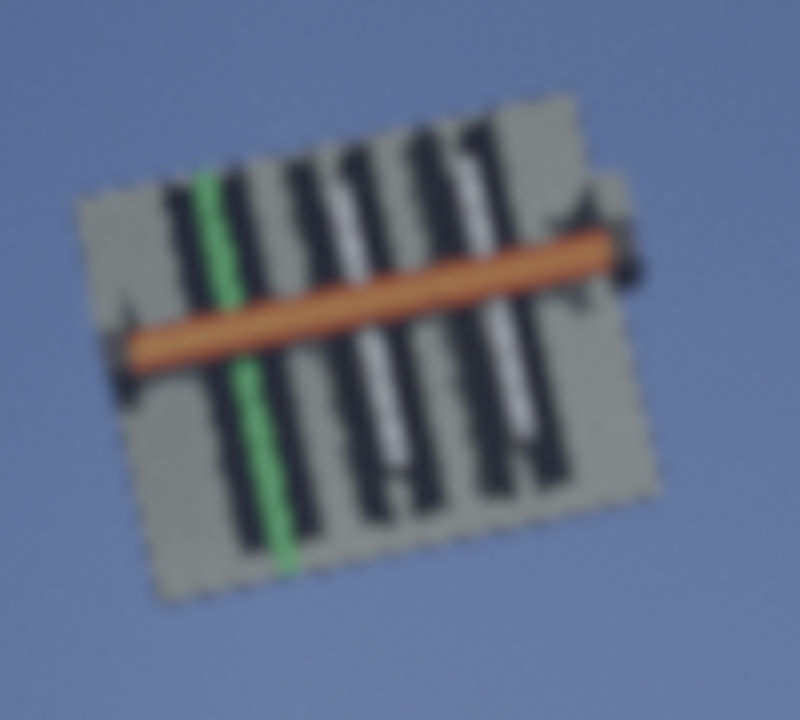

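View pics/t_tray.png

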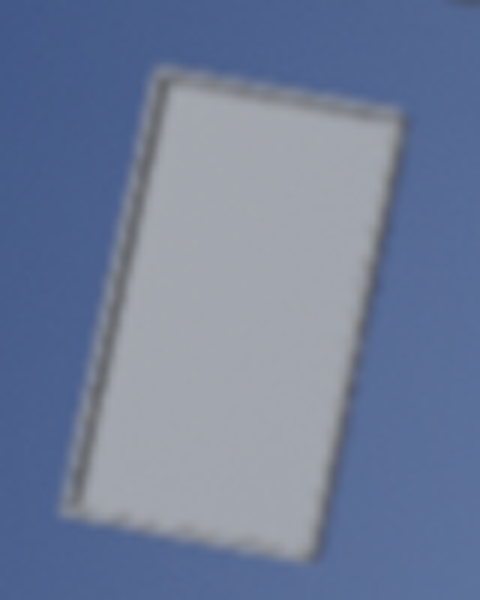

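View pics/t_stand.png

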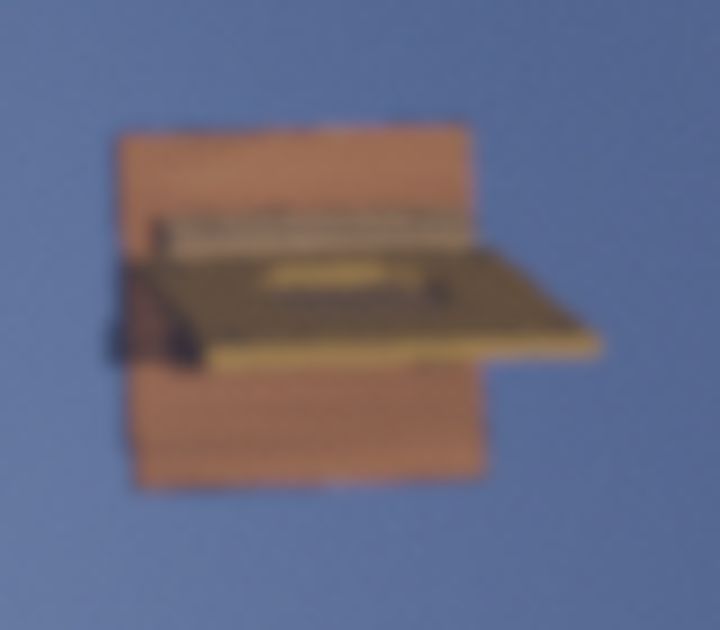

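```bash
python3 - <<'E'
from h import *
from scipy.optimize import least_squares
def raw(x0,y0,k,uv): return (np.array(uv,float)+.5)/k-.5+[x0,y0]
def fit(name,P,uv,g):
    f=lambda q:(proj("top",tf(q[0],q[1],q[2],P))-uv).ravel()
    r=least_squares(f,g); print(name,r.x.round(4),"deg",np.degrees(r.x[2]).round(2),"res",r.fun.round(1)); return r.x
P=[(-.085,.105,.01),(.085,.105,.01),(.085,-.105,.01),(-.085,-.105,.01),(0,.1,.146),(0,-.1,.146),(.084,.05,.01),(-.084,.05,.01)]
rk=fit("rack",P,raw(225,120,8,[(160,603),(80,203),(575,95),(660,493),(130,352),(612,248),(205,172),(288,570)]),[.54,-.04,-.2])
P=[(.125,.07,.024),(.125,-.07,.024),(-.125,-.07,.024),(-.125,.07,.024)]
# tray corners: image UL=+x+y
tr=fit("tray",P,raw(125,105,6,[(156,66),(407,110),(316,563),(60,517)]),[.55,.31,.15])
P=[(.065,.065,.01),(.065,-.065,.01),(-.065,-.065,.01),(-.065,.065,.01)]
st=fit("stand base",P,raw(335,145,9,[(118,132),(472,126),(488,480),(136,490)]),[.49,-.36,0])
t=np.radians(20); nx,nz=np.cos(t),np.sin(t)
def plate(h,y,th):  # from lower edge up h
    return (-h*np.sin(t)+th*np.cos(t),y,.03+h*np.cos(t)+th*np.sin(t))
P=[plate(.12,.065,0.),plate(.12,-.065,0.)]
print("pred plate top edge", ((proj("top",tf(*st,P))-[335,145]+.5)*9-.5).round(0))
g=(0,255,0);r=(0,0,255)
L=[(tf(*rk,rect(.085,.105,.01)),r),(tf(*rk,[(0,-.1,.146),(0,.1,.146)]),g),(tf(*rk,rect(.004,.1,0)),r)]
for y in(-.094,.094): L.append((tf(*rk,np.array(rect(.006,.006,.165))+[0,y,0]),g))
for y in (-.05,0,.05): L.append((tf(*rk,[(-.075,y,.01),(.075,y,.01)]),g))
crop("top","pics/top0_raw.png",225,120,100,90,8,"pics/o_rack.png",L)
pl=[plate(0,.065,0),plate(.12,.065,0),plate(.12,-.065,0),plate(0,-.065,0)]
L2=[(tf(*st,rect(.065,.065,.01)),r),(tf(*st,pl+[pl[0]]),g)]
crop("top","pics/top0_raw.png",335,145,80,70,9,"pics/o_stand.png",L2)
L3=[(tf(*tr,rect(.125,.07,.024)),r),(tf(*tr,rect(.125,.07,.0)),g)]
crop("side","pics/side0_raw.png",90,130,240,230,3.3,"pics/o_side.png",L+L2+L3)
crop("side","pics/side0_raw.png",180,125,100,125,6,"pics/o_side2.png",L+L2+L3)
E
```

```text
rack [ 0.5405 -0.0371  0.229 ] deg 13.12 res [-0.2  0.1 -0.9 -0.7 -0.1 -0.5  0.6  0.3 -3.1  0.8  3.3 -0.3  0.  -0.1
  0.3  0.3]
tray [ 0.553   0.3112 -0.1657] deg -9.49 res [ 0.2  0.2 -0.4  0.2 -0.4 -0.   0.6 -0.4]
stand base [ 0.4948 -0.3576  0.0457] deg 2.62 res [ 0.2  0.1 -0.  -0.2  0.1  0.  -0.2  0.1]
pred plate top edge [[213. 405.]
 [604. 394.]]
```

View pics/o_rack.png

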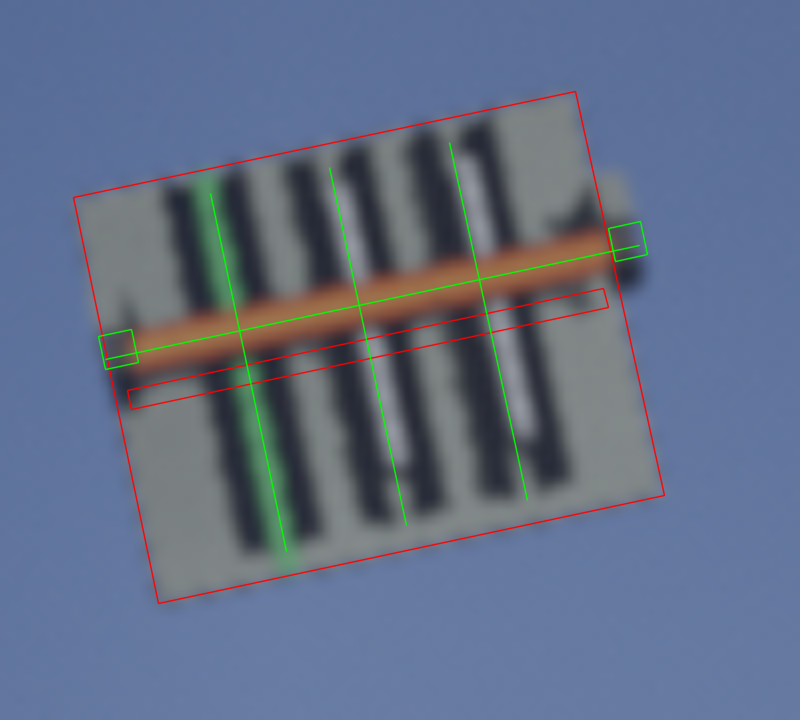

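View pics/o_stand.png

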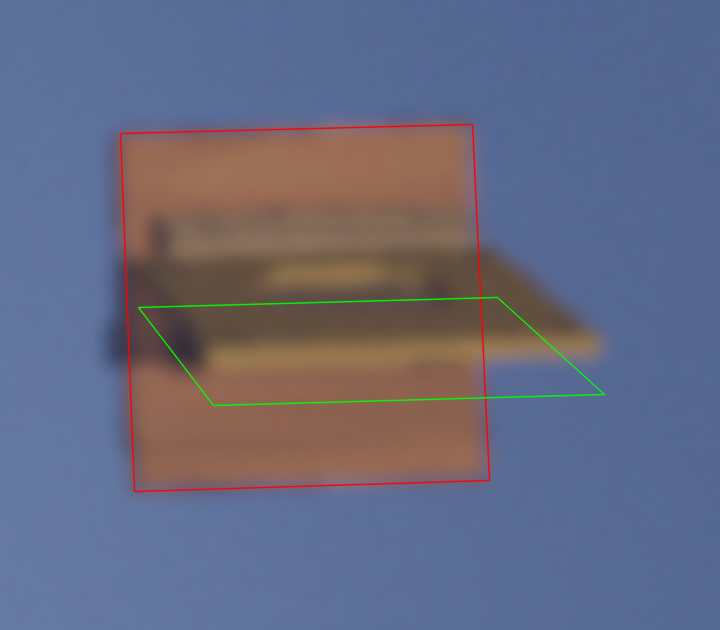

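View pics/o_side2.png

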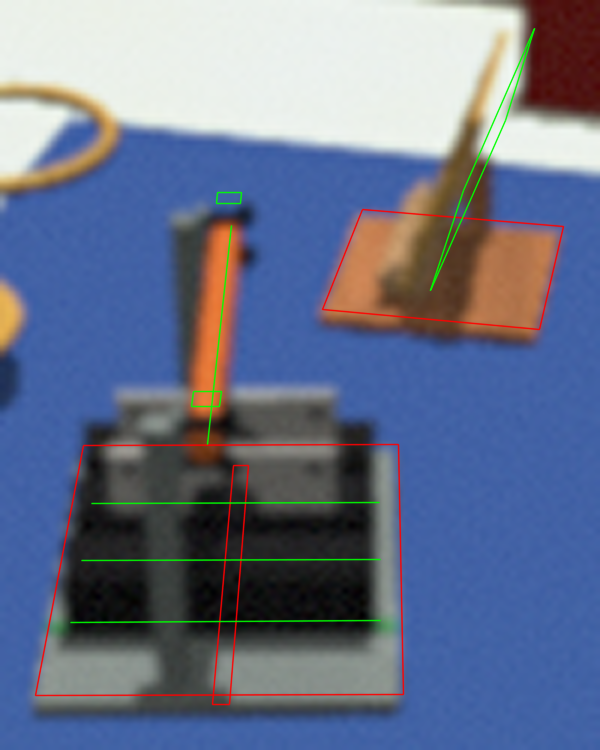

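View pics/o_side.png

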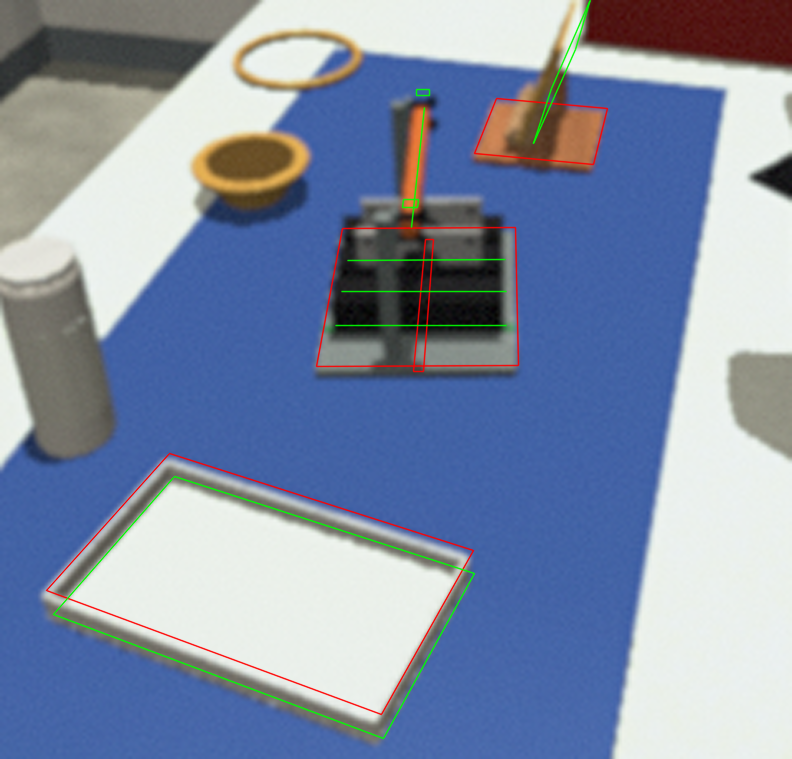

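The rack and tray overlays agree in both views to within 1–2 px. The gold plate's lower edge is about 16 mm to +x of the stand base centre, so I'll fit it separately, and check the rod's yaw too.

```bash
python3 - <<'E'
from h import *
from scipy.optimize import least_squares
def raw(x0,y0,k,uv): return (np.array(uv,float)+.5)/k-.5+[x0,y0]
t=np.radians(20)
def plate(h,y,th): return (-h*np.sin(t)+th*np.cos(t),y,.03+h*np.cos(t)+th*np.sin(t))
P=[plate(.12,.065,0.),plate(.12,-.065,0.)]
uv=raw(335,145,9,[(205,355),(602,345)])
us=raw(180,125,6,[(503,34)])
def f(q): return np.r_[(proj("top",tf(*q,P))-uv).ravel(), .5*(proj("side",tf(*q,P[:1]))-us).ravel()]
r=least_squares(f,[.51,-.357,.045]);print(r.x.round(4),np.degrees(r.x[2]),r.fun.round(2)); q=r.x
g=(0,255,0)
L=[]
for th in (-.003,.003):
    pl=[plate(0,.065,th),plate(.12,.065,th),plate(.12,-.065,th),plate(0,-.065,th)]
    L.append((tf(*q,pl+[pl[0]]),g))
L.append((tf(*q,[plate(.083,.03,.003),plate(.083,-.03,.003)]),(0,0,255)))
crop("top","pics/top0_raw.png",335,145,80,70,9,"pics/p_stand.png",L)
crop("side","pics/side0_raw.png",225,115,60,70,8,"pics/p_side.png",L)
a=cv2.imread("pics/p_stand.png");b=cv2.imread("pics/p_side.png");b=cv2.resize(b,None,fx=.9,fy=.9)
c=np.zeros((630,800,3),np.uint8);c[:,:720]=0
a=cv2.resize(a,(400,350));c=np.zeros((504,832,3),np.uint8);c[:350,:400]=a;c[:504,400:832]=b;cv2.imwrite("pics/p.png",c[:,:800+32])
# rod ends
ru=unproj("top",raw(225,120,8,[(130,352),(612,248)]),.146);print(ru,np.linalg.norm(ru[1]-ru[0]))
print(tf(.5405,-.0371,.229,[(0,0,.146),(0,.05,.01)]))
E
```

```text
[ 0.5101 -0.3575  0.0575] 3.2933573537373726 [ 1.09  0.57  0.35 -0.02 -1.95  6.89]
[[ 0.52041493  0.05122905  0.146     ]
 [ 0.56205603 -0.12469519  0.146     ]] 0.18078527966324429
[[ 0.5405     -0.0371      0.146     ]
 [ 0.52914981  0.01159469  0.01      ]]
```

View pics/p.png

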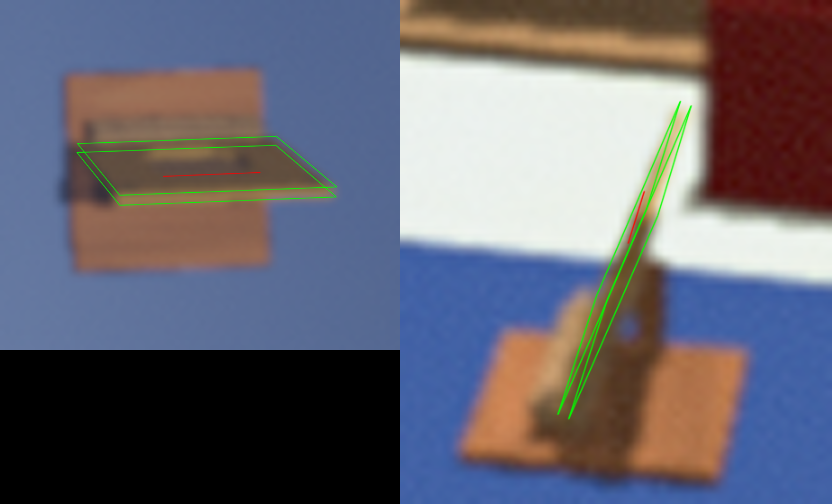

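The plate fit now lies on the picture in both views: lower edge at about (0.510, -0.357), yaw about 3°. Next I'll write a planner that gives the required turn and shift in tool axes.

```bash
cat >> h.py <<'E'
RK=(.5405,-.0371,.229); TR=(.553,.3112,-.1657); PL=(.5101,-.3575,.05)
def cur():
    s=manip.get_state(); q=np.array(s['tool_rot']); return s,R.from_quat(q[[1,2,3,0]]),np.array(s['tool_pos'])
def plan(pos,Rt):
    """turn first (in place), then shift in the new tool frame"""
    s,Rc,p=cur(); rv=(Rc.inv()*Rt).as_rotvec(); d=Rt.inv().apply(np.asarray(pos)-p)*1000
    print("t",round(s['t'],2),"turn",rv.round(4),"deg",np.degrees(np.linalg.norm(rv)).round(2),"rows",np.ceil(np.linalg.norm(rv)/.124),"shift_new",d.round(1),"shift_old",(Rc.inv().apply(np.asarray(pos)-p)*1000).round(1),"world",((np.asarray(pos)-p)*1000).round(1))
def Rtool(xdir,ydir):
    x=np.array(xdir,float);x/=np.linalg.norm(x);y=np.array(ydir,float);y-=x*(x@y);y/=np.linalg.norm(y)
    return R.from_matrix(np.c_[x,y,np.cross(x,y)])
E
python3 - <<'E'
from h import *
s,Rc,p=cur();print(Rc.as_matrix().round(3))
a=RK[2]
for sg in(1,-1):
    Rt=Rtool([0,0,-1],[sg*np.cos(a),sg*np.sin(a),0]); plan([.5405,-.0371,.23],Rt)
    print(Rt.as_matrix().round(2))
E
```

```text
[[-0.     0.247 -0.969]
 [ 0.002 -0.969 -0.247]
 [-1.    -0.002 -0.   ]]
t 0.1 turn [-1.55e+00 -1.70e-03  1.40e-03] deg 88.81 rows 13.0 shift_new [ 2.000e-01  5.065e+02 -3.906e+02] shift_old [   1.1 -380.  -514.5] world [ 4.046e+02  4.954e+02 -2.000e-01]
[[ 0.    0.97  0.23]
 [ 0.    0.23 -0.97]
 [-1.    0.   -0.  ]]
t 0.1 turn [1.5916e+00 1.4000e-03 1.7000e-03] deg 91.19 rows 13.0 shift_new [ 2.000e-01 -5.065e+02  3.906e+02] shift_old [   1.1 -380.  -514.5] world [ 4.046e+02  4.954e+02 -2.000e-01]
[[ 0.   -0.97 -0.23]
 [ 0.   -0.23  0.97]
 [-1.    0.   -0.  ]]
```

```bash
python3 -m handwheel '[-0.12,0,0,0,0,0,0, -0.12,0,0,0,0,0,0, -0.12,0,0,0,0,0,0, -0.12,0,0,0,0,0,0, -0.12,0,0,0,0,0,0, -0.12,0,0,0,0,0,0, -0.12,0,0,0,0,0,0, -0.12,0,0,0,0,0,0, -0.12,0,0,0,0,0,0, -0.12,0,0,0,0,0,0, -0.12,0,0,0,0,0,0, -0.12,0,0,0,0,0,0]' 60; python3 - <<'E'
from h import *
a=RK[2];plan([.5405,-.0371,.23],Rtool([0,0,-1],[np.cos(a),np.sin(a),0])); print(cur()[0]['joint_pos'])
E
```

```text
t: 1.1
tool_pos: [0.1359, -0.5326, 0.2306]
tool_rot: [0.53, 0.468, 0.531, -0.468]
wrist_force: [-0.2, 0.6, -0.5]
finger_gap: 1.005
t 1.1 turn [-0.1041 -0.0014 -0.    ] deg 5.96 rows 1.0 shift_new [   0.6  506.5 -390.8] shift_old [   1.2  463.2 -441.3] world [404.6 495.5  -0.6]
[-1.42414506e+00  8.77030809e-02  1.37166420e+00  3.65149079e-06
  1.68359771e+00 -1.54905794e+00]
```

```bash
python3 -m handwheel '[-0.104,0,0,0,0,0,0, 0,0,0,0,31,-24,0, 0,0,0,0,31,-24,0, 0,0,0,0,31,-24,0, 0,0,0,0,31,-24,0, 0,0,0,0,31,-24,0, 0,0,0,0,31,-24,0, 0,0,0,0,31,-24,0, 0,0,0,0,31,-24,0, 0,0,0,0,31,-24,0, 0,0,0,0,31,-24,0]'; python3 - <<'E'
from h import *
a=RK[2];plan([.5405,-.0371,.23],Rtool([0,0,-1],[np.cos(a),np.sin(a),0])); print(cur()[0]['joint_pos'])
E
```

```text
t: 2.02
tool_pos: [0.3858, -0.2285, 0.231]
tool_rot: [0.552, 0.441, 0.553, -0.441]
wrist_force: [0.5, 0.4, -0.2]
finger_gap: 1.002
t 2.02 turn [-0.0061 -0.0001  0.0002] deg 0.35 rows 1.0 shift_new [   1.   194.1 -151.3] shift_old [   1.   193.1 -152.4] world [154.7 191.4  -1. ]
[-6.61101205e-01 -1.41457028e-01  1.59455699e+00 -1.01103815e-04
  1.68864933e+00 -8.83969500e-01]
```

```bash
python3 -m handwheel '[0,0,0,0,32,-25,0.3, 0,0,0,0,32,-25,0.3, 0,0,0,0,32,-25,0.3, 0,0,0,0,32,-25,0.3, 0,0,0,0,32,-25,0.3, 0,0,0,0,31,-24,0.3, 0,0,0,0,0,0,0.3, 0,0,0,0,0,0,0.3]'; python3 - <<'E'
from h import *
a=RK[2];plan([.5405,-.0371,.134],Rtool([0,0,-1],[np.cos(a),np.sin(a),0])); print(cur()[0]['joint_pos'])
for n in ("side","top"):
    im=eyes.grab_frame(n); cv2.imwrite(f"pics/{n}1_raw.png",im[:,:,::-1])
crop("top","pics/top1_raw.png",210,100,130,110,6,"pics/t1.png")
crop("side","pics/side1_raw.png",150,80,130,140,5,"pics/s1.png")
E
```

```text
t: 2.68
tool_pos: [0.5389, -0.041, 0.23]
tool_rot: [0.553, 0.44, 0.554, -0.441]
wrist_force: [0.2, -0.8, -0.3]
finger_gap: 0.699
t 2.68 turn [-0.0021 -0.0007  0.0024] deg 0.19 rows 1.0 shift_new [96.   2.5 -3.5] shift_old [96.   2.7 -3.4] world [  1.6   3.9 -96. ]
[-1.80724146e-01  6.79621964e-02  1.39384874e+00 -3.62295626e-04
  1.68227470e+00 -4.07654669e-01]
```

View pics/s1.png

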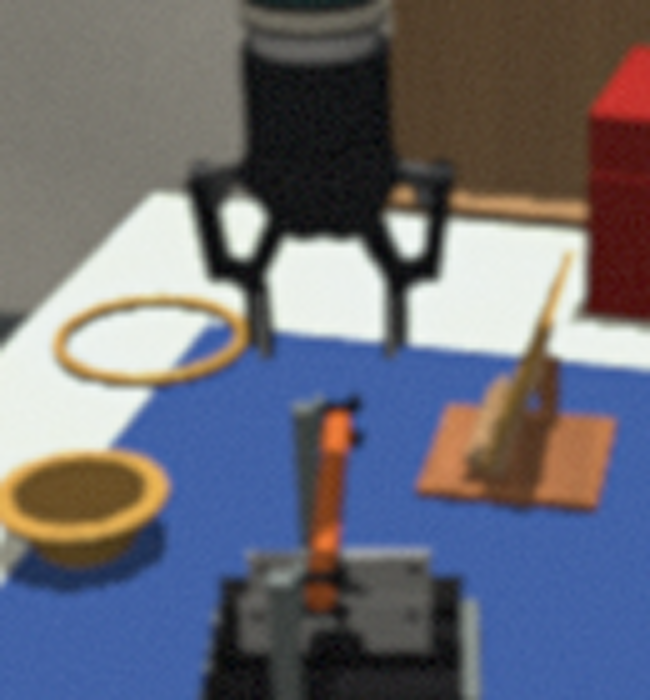

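View pics/t1.png

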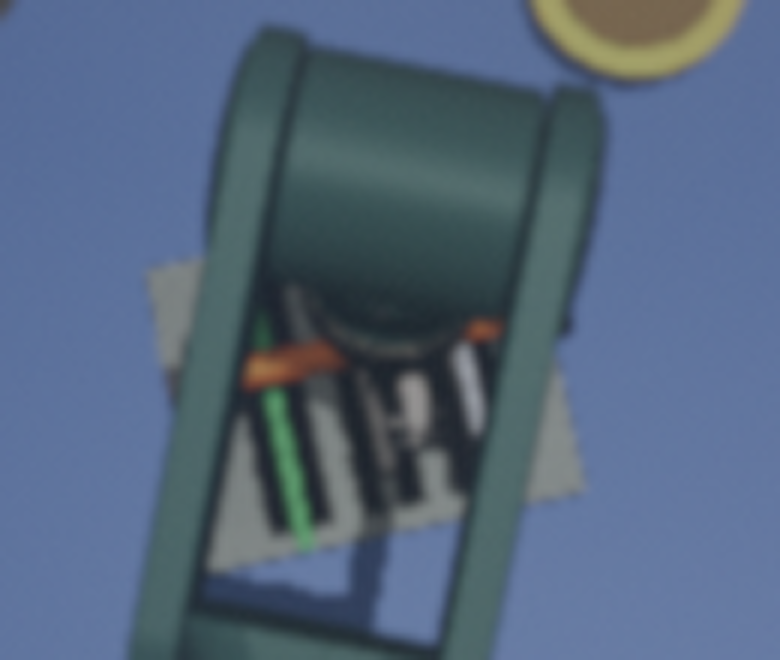

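Side view: the fingers, at (262,350) and (392,350), straddle the rod, near (335,420). The rod's posts are behind it. I'll descend and grip.

```bash
python3 -m handwheel '[0,0,0,16,2.5,-3.5,0.3, 0,0,0,16,0,0,0.3, 0,0,0,16,0,0,0.3, 0,0,0,16,0,0,0.3, 0,0,0,16,0,0,0.3, 0,0,0,16,0,0,0.3, 0,0,0,0,0,0,0.3]';  python3 - <<'E'
from h import *
a=RK[2];plan([.5405,-.0371,.134],Rtool([0,0,-1],[np.cos(a),np.sin(a),0]))
im=eyes.grab_frame("side"); cv2.imwrite(f"pics/side2_raw.png",im[:,:,::-1])
crop("side","pics/side2_raw.png",180,100,80,120,5,"pics/s2.png")
E
```

```text
t: 3.37
tool_pos: [0.537, -0.0401, 0.1315]
tool_rot: [0.55, 0.441, 0.554, -0.443]
wrist_force: [-0.3, 0.4, -0.6]
finger_gap: 0.698
t 3.37 turn [-0.0088 -0.0025  0.0069] deg 0.66 rows 1.0 shift_new [-2.5  4.1 -2.2] shift_old [-2.5  4.  -2.2] world [3.5 3.  2.5]
```

View pics/s2.png

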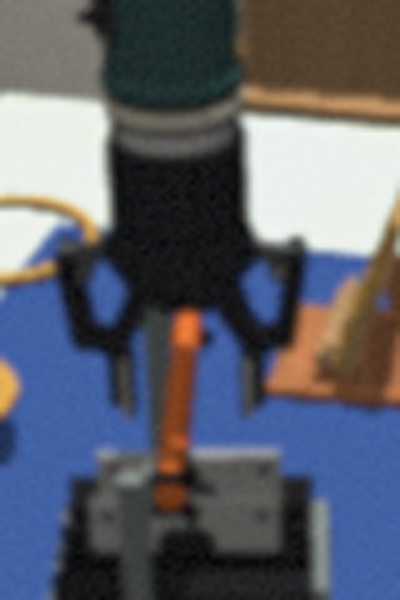

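```bash
python3 -m handwheel '[0,0,0,-2,4,-2,0.3, 0,0,0,0,0,0,0.5, 0,0,0,0,0,0,0.7, 0,0,0,0,0,0,0.9, 0,0,0,0,0,0,1, 0,0,0,0,0,0,1, 0,0,0,0,0,0,1, 0,0,0,0,0,0,1, 0,0,0,0,0,0,1, 0,0,0,0,0,0,1, 0,0,0,0,0,0,1]' 80;  python3 - <<'E'
from h import *
a=RK[2];plan([.5405,-.0371,.134],Rtool([0,0,-1],[np.cos(a),np.sin(a),0]))
im=eyes.grab_frame("side"); cv2.imwrite(f"pics/side3_raw.png",im[:,:,::-1])
crop("side","pics/side3_raw.png",180,100,80,120,5,"pics/s3.png")
E
```

```text
t: 4.33
tool_pos: [0.5422, -0.0366, 0.138]
tool_rot: [0.552, 0.44, 0.553, -0.442]
wrist_force: [-4.8, -1.5, 3.3]
finger_gap: 0.146
t 4.33 turn [-0.0056  0.001   0.0036] deg 0.38 rows 1.0 shift_new [ 4.  -1.8  0.1] shift_old [ 4.  -1.7  0.1] world [-1.7 -0.5 -4. ]
```

View pics/s3.png

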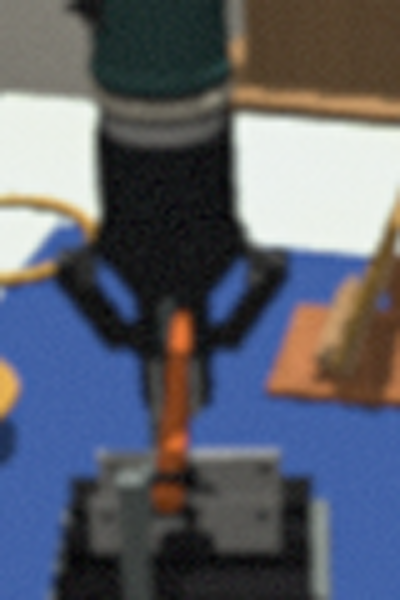

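The gap of 0.146 (about 12 mm) is small for a 16 mm rod, so the pads may be pinching only its upper part. I'll reopen, go lower and grip again.

```bash
python3 -m handwheel '[0,0,0,0,0,0,0.6, 0,0,0,0,0,0,0.6, 0,0,0,0,0,0,0.6, 0,0,0,5,-1.5,0,0.6, 0,0,0,4,0,0,0.6, 0,0,0,0,0,0,0.6, 0,0,0,0,0,0,0.6]';  python3 - <<'E'
from h import *
a=RK[2];plan([.5405,-.0371,.130],Rtool([0,0,-1],[np.cos(a),np.sin(a),0]));print(cur()[0]['wrist_force'],cur()[0]['finger_gap'])
E
```

```text
t: 4.97
tool_pos: [0.5418, -0.0362, 0.1275]
tool_rot: [0.552, 0.441, 0.553, -0.441]
wrist_force: [0.4, 0.8, 0.5]
finger_gap: 0.4
t 4.97 turn [-0.0059 -0.0005  0.0013] deg 0.35 rows 1.0 shift_new [-2.5 -1.5  0.6] shift_old [-2.5 -1.5  0.6] world [-1.3 -0.9  2.5]
[0.36290218 0.78617044 0.52238721] 0.4000714873539456
```

```bash
python3 -m handwheel '[0,0,0,0,-1,0,0.7, 0,0,0,0,0,0,0.8, 0,0,0,0,0,0,0.9, 0,0,0,0,0,0,1, 0,0,0,0,0,0,1, 0,0,0,0,0,0,1, 0,0,0,0,0,0,1, 0,0,0,0,0,0,1]' 80;  python3 - <<'E'
from h import *
a=RK[2];plan([.5405,-.0371,.130],Rtool([0,0,-1],[np.cos(a),np.sin(a),0]))
E
```

```text
t: 5.63
tool_pos: [0.5413, -0.0366, 0.1286]
tool_rot: [0.553, 0.441, 0.552, -0.441]
wrist_force: [-0.5, 0.1, 2.2]
finger_gap: 0.157
t 5.63 turn [-0.006   0.0003 -0.0005] deg 0.34 rows 1.0 shift_new [-1.4 -0.9  0.3] shift_old [-1.4 -0.9  0.3] world [-0.8 -0.5  1.4]
```

```bash
python3 -m handwheel '[0,0,0,0,-4,0,1, 0,0,0,0,-4,0,1, 0,0,0,0,-4,0,1, 0,0,0,0,-5,0,1, 0,0,0,0,-5,0,1, 0,0,0,0,-6,0,1, 0,0,0,0,-6,0,1, 0,0,0,0,-8,0,1, 0,0,0,0,-8,0,1, 0,0,0,0,-5,0,1, 0,0,0,0,0,0,1, 0,0,0,0,0,0,1]' 80;  python3 - <<'E'
from h import *
print(cur()[0]['wrist_force'],cur()[0]['finger_gap'])
for n in ("side","top"):
    im=eyes.grab_frame(n); cv2.imwrite(f"pics/{n}4_raw.png",im[:,:,::-1])
crop("top","pics/top4_raw.png",210,100,130,110,6,"pics/t4.png")
crop("side","pics/side4_raw.png",180,100,80,120,5,"pics/s4.png")
E
```

```text
t: 6.63
tool_pos: [0.4874, -0.0488, 0.1285]
tool_rot: [0.553, 0.441, 0.552, -0.441]
wrist_force: [0.3, 0.5, -0.9]
finger_gap: 0.158
[ 0.33626592  0.47735231 -0.92812225] 0.15830911427023583
```

View pics/s4.png

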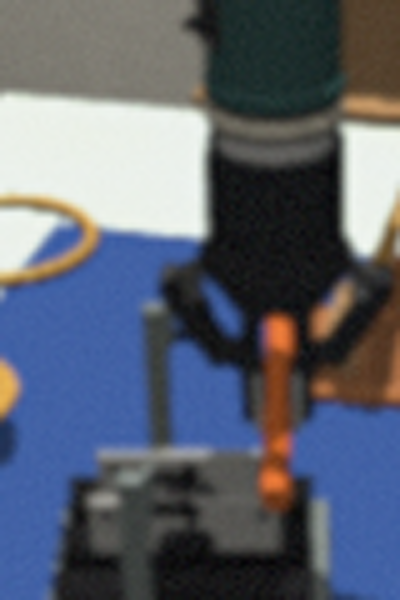

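View pics/t4.png

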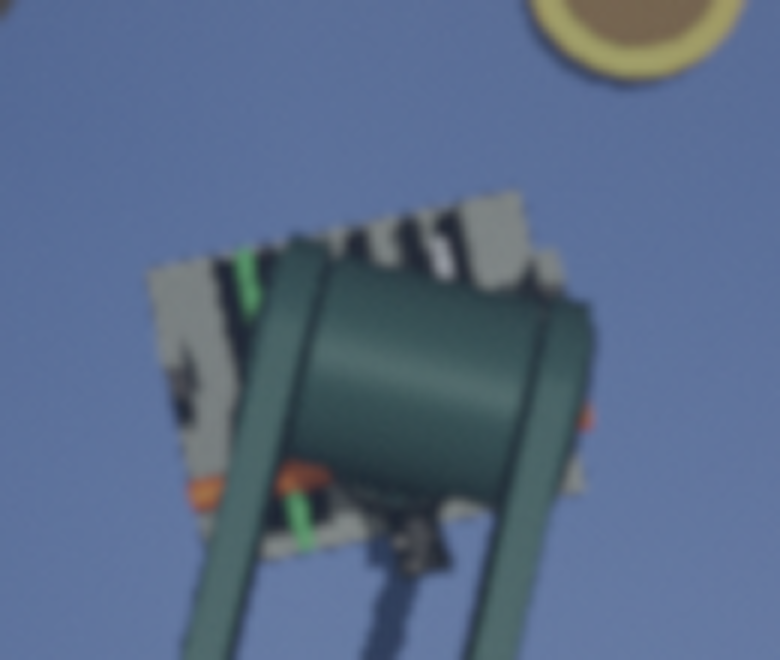

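The rod is out: clips at (155,310) are empty and the rod is held level in the fingers. I'll lift and turn it to the tray's direction.

```bash
python3 -m handwheel '[0,0,0,-15,0,0,1, 0,0,0,-20,0,0,1, 0,0,0,-20,0,0,1, 0,0,0,-15,0,0,1, -0.12,0,0,0,0,0,1, -0.12,0,0,0,0,0,1, -0.12,0,0,0,0,0,1, -0.12,0,0,0,0,0,1, -0.12,0,0,0,0,0,1, -0.12,0,0,0,0,0,1, -0.12,0,0,0,0,0,1, -0.12,0,0,0,0,0,1]';  python3 - <<'E'
from h import *
a=TR[2]+np.pi/2
plan([TR[0],TR[1],.15],Rtool([0,0,-1],[np.cos(a),np.sin(a),0]))
print(unproj("side",[(174*512/800,410*512/800)],0))
E
```

```text
t: 7.73
tool_pos: [0.488, -0.0486, 0.1983]
tool_rot: [0.694, 0.134, 0.694, -0.134]
wrist_force: [-0.1, -0.1, -0.7]
finger_gap: 0.156
t 7.73 turn [-2.159e-01  1.000e-04  0.000e+00] deg 12.37 rows 2.0 shift_new [ 48.3 365.6   4.8] shift_old [ 48.3 358.2 -73.6] world [ 65.  359.8 -48.3]
[[0.76245903 0.20025997 0.        ]]
```

```bash
python3 -m handwheel '[-0.108,0,0,0,0,0,1, -0.108,0,0,0,0,0,1, 0,0,0,0,36,0,1, 0,0,0,0,36,0,1, 0,0,0,0,36,0,1, 0,0,0,0,37,0,1, 0,0,0,5,37,0,1, 0,0,0,5,37,1,1, 0,0,0,5,37,1,1, 0,0,0,5,37,1,1, 0,0,0,5,37,1,1, 0,0,0,5,36,1,1]';  python3 - <<'E'
from h import *
a=TR[2]+np.pi/2
plan([TR[0],TR[1],.06],Rtool([0,0,-1],[np.cos(a),np.sin(a),0]))
E
```

```text
t: 8.73
tool_pos: [0.5553, 0.3134, 0.1677]
tool_rot: [0.705, 0.06, 0.705, -0.06]
wrist_force: [0.6, -0.1, -1.8]
finger_gap: 0.158
t 8.73 turn [-0.0054  0.     -0.    ] deg 0.31 rows 1.0 shift_new [107.7  -2.6  -1.9] shift_old [107.7  -2.6  -1.9] world [  -2.3   -2.2 -107.7]
```

```bash
python3 -m handwheel '[0,0,0,20,-2.5,-2,1, 0,0,0,25,0,0,1, 0,0,0,25,0,0,1, 0,0,0,25,0,0,1, 0,0,0,15,0,0,1, 0,0,0,0,0,0,1, 0,0,0,0,0,0,1]';  python3 - <<'E'
from h import *
a=TR[2]+np.pi/2
plan([TR[0],TR[1],.009],Rtool([0,0,-1],[np.cos(a),np.sin(a),0]))
for n in ("side","top"):
    im=eyes.grab_frame(n); cv2.imwrite(f"pics/{n}5_raw.png",im[:,:,::-1])
crop("top","pics/top5_raw.png",115,75,120,140,5,"pics/t5.png")
crop("side","pics/side5_raw.png",90,180,160,180,4,"pics/s5.png")
E
```

```text
t: 9.32
tool_pos: [0.5521, 0.3089, 0.0569]
tool_rot: [0.704, 0.06, 0.705, -0.061]
wrist_force: [0.4, -0.5, -0.7]
finger_gap: 0.164
t 9.32 turn [-0.0059 -0.0023  0.0016] deg 0.37 rows 1.0 shift_new [47.9  2.5  0.5] shift_old [47.9  2.5  0.6] world [  0.9   2.3 -47.9]
```

View pics/s5.png

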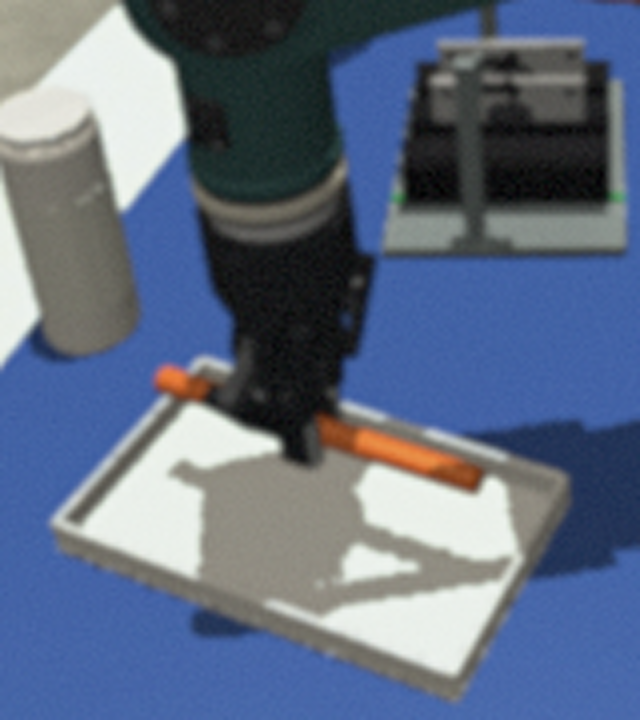

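View pics/t5.png

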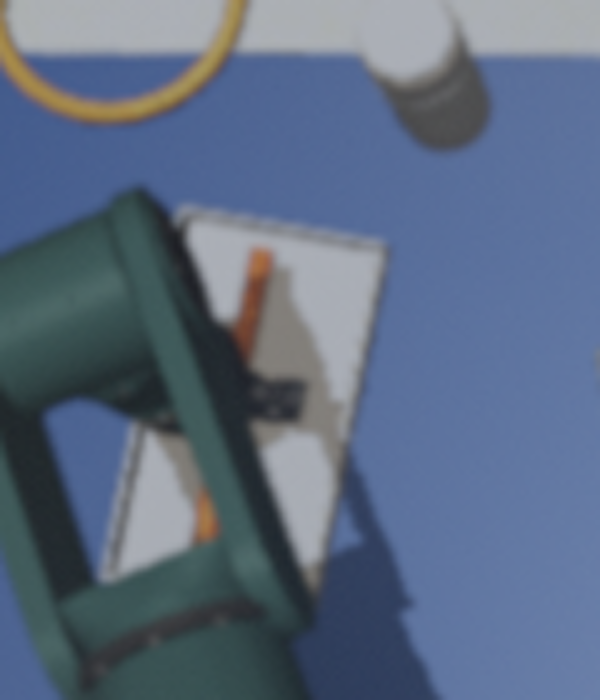

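The rod is level and within the tray outline along its long side (ends at (258,262) and (205,520) in the top crop). Lowering.

```bash
python3 -m handwheel '[0,0,0,10,2.5,0,1, 0,0,0,10,0,0,1, 0,0,0,8,0,0,1, 0,0,0,7,0,0,1, 0,0,0,5,0,0,1, 0,0,0,4,0,0,1, 0,0,0,2,0,0,1, 0,0,0,0,0,0,1, 0,0,0,0,0,0,1]'
```

```text
t: 10.17
tool_pos: [0.5533, 0.3114, 0.0124]
tool_rot: [0.705, 0.061, 0.704, -0.061]
wrist_force: [-1.0, -1.4, -1.9]
finger_gap: 0.158
```

```bash
python3 -m handwheel '[0,0,0,2,0,0,1, 0,0,0,2,0,0,1, 0,0,0,1,0,0,1, 0,0,0,0,0,0,1, 0,0,0,0,0,0,1]' 20; python3 -m handwheel '[0,0,0,0,0,0,0.86, 0,0,0,0,0,0,0.84, 0,0,0,0,0,0,0.82, 0,0,0,0,0,0,0.8, 0,0,0,0,0,0,0.75, 0,0,0,0,0,0,0.7, 0,0,0,0,0,0,0.6, 0,0,0,0,0,0,0.6, 0,0,0,0,0,0,0.6]'
```

```text
t: 10.58
tool_pos: [0.553, 0.3114, 0.0072]
tool_rot: [0.704, 0.061, 0.705, -0.061]
wrist_force: [-0.5, 0.4, -0.5]
finger_gap: 0.158
t: 11.33
tool_pos: [0.5532, 0.3114, 0.0074]
tool_rot: [0.705, 0.061, 0.704, -0.061]
wrist_force: [0.1, -0.9, 0.3]
finger_gap: 0.4
```

```bash
python3 - <<'E'
from h import *
for n in ("side","top"):
    im=eyes.grab_frame(n); cv2.imwrite(f"pics/{n}6_raw.png",im[:,:,::-1])
crop("top","pics/top6_raw.png",115,75,120,140,5,"pics/t6.png")
crop("side","pics/side6_raw.png",90,180,160,180,4,"pics/s6.png")
E
```

```text
(no output)
```

View pics/s6.png

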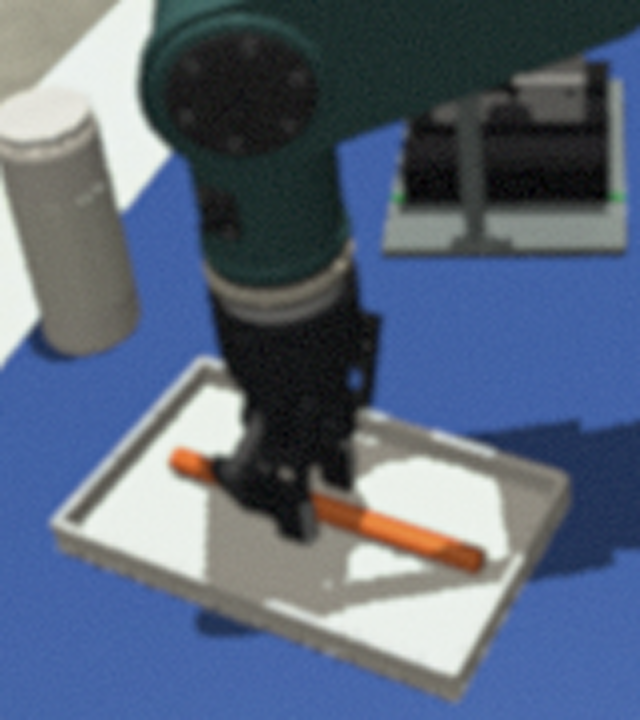

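The rod lies let go on the tray floor, from (185,462) to (470,560). Raising, then on to the plate.

```bash
python3 -m handwheel '[0,0,0,-10,0,0,0.6, 0,0,0,-20,0,0,0.6, 0,0,0,-30,0,0,0.6, 0,0,0,-40,0,0,0.6, 0,0,0,-40,0,0,0.6, 0,0,0,-40,0,0,0.6, 0,0,0,-40,0,0,0.6, 0.12,0,0,0,0,0,0.5, 0.12,0,0,0,0,0,0.5, 0.12,0,0,0,0,0,0.4, 0.12,0,0,0,0,0,0.3, 0.12,0,0,0,0,0,0.3]'; python3 - <<'E'
from h import *
t=np.radians(20);c,s=np.cos(PL[2]),np.sin(PL[2])
Rt=R.from_euler('z',PL[2])*Rtool([np.sin(t),0,-np.cos(t)],[np.cos(t),0,np.sin(t)])
P=tf(*PL,[(-.089*np.sin(t),0,.03+.089*np.cos(t))])[0]; print(P)
pre=P-Rt.apply([.13,0,0]);print(pre); plan(pre,Rt)
plan(pre,Rtool([0,0,-1],[c,s,0]))
E
```

```text
t: 12.43
tool_pos: [0.5531, 0.3114, 0.2284]
tool_rot: [0.655, 0.268, 0.654, -0.268]
wrist_force: [0.6, -0.0, 0.1]
finger_gap: 0.699
[ 0.47969825 -0.35902136  0.11363264]
[ 0.4352912  -0.36124356  0.23579268]
t 12.43 turn [ 0.7353 -0.1296  0.3317] deg 46.81 rows 7.0 shift_new [ -58.7 -139.6  665.9] shift_old [  -7.8 -561.9  388.1] world [-117.8 -672.6    7.4]
t 12.43 turn [ 7.431e-01  1.000e-04 -1.100e-03] deg 42.57 rows 6.0 shift_new [  -7.4 -151.2  665.9] shift_old [  -7.8 -561.9  388.1] world [-117.8 -672.6    7.4]
```

```bash
python3 -m handwheel '[0.124,0,0,0,0,0,0.3, 0.124,0,0,0,0,0,0.3, 0.124,0,0,0,0,0,0.3, 0.124,0,0,0,0,0,0.3, 0.124,0,0,0,0,0,0.3, 0.123,0,0,0,0,0,0.3, 0,0,0,-1,-9,38,0.3, 0,0,0,-1,-9,38,0.3, 0,0,0,-1,-9,38,0.3, 0,0,0,-1,-9,38,0.3, 0,0,0,-1,-9,38,0.3, 0,0,0,-1,-9,38,0.3]'; python3 -m handwheel '[0,0,0,-1,-9,38,0.3, 0,0,0,-1,-9,38,0.3, 0,0,0,-1,-9,38,0.3, 0,0,0,0,-9,38,0.3, 0,0,0,0,-9,38,0.3, 0,0,0,0,-9,38,0.3, 0,0,0,0,-8,38,0.3, 0,0,0,0,-8,38,0.3, 0,0,0,0,-8,38,0.3, 0,0,0,0,-8,38,0.3, 0,0,0,0,0,0,0.3]'; python3 - <<'E'
from h import *
t=np.radians(20);c,s=np.cos(PL[2]),np.sin(PL[2])
Rt=R.from_euler('z',PL[2])*Rtool([np.sin(t),0,-np.cos(t)],[np.cos(t),0,np.sin(t)])
P=tf(*PL,[(-.089*np.sin(t),0,.03+.089*np.cos(t))])[0]
pre=P-Rt.apply([.13,0,0]); plan(pre,Rt)
plan(pre,Rtool([0,0,-1],[c,s,0]))
im=eyes.grab_frame("top"); cv2.imwrite(f"pics/top7_raw.png",im[:,:,::-1])
crop("top","pics/top7_raw.png",110,90,310,170,2.5,"pics/t7.png")
E
```

```text
t: 13.43
tool_pos: [0.5112, 0.0792, 0.2344]
tool_rot: [0.514, 0.486, 0.514, -0.485]
wrist_force: [0.5, -0.3, -0.0]
finger_gap: 0.7
t: 14.35
tool_pos: [0.4453, -0.3097, 0.2364]
tool_rot: [0.513, 0.486, 0.511, -0.489]
wrist_force: [0.0, 0.3, -0.7]
finger_gap: 0.692
t 14.35 turn [-0.001   0.0041  0.3503] deg 20.07 rows 3.0 shift_new [ -3.7 -12.1  50.9] shift_old [  0.9 -12.5  51. ] world [-10.1 -51.5  -0.6]
t 14.35 turn [-0.0017  0.0039  0.0013] deg 0.25 rows 1.0 shift_new [  0.6 -12.6  50.9] shift_old [  0.9 -12.5  51. ] world [-10.1 -51.5  -0.6]
```

View pics/t7.png

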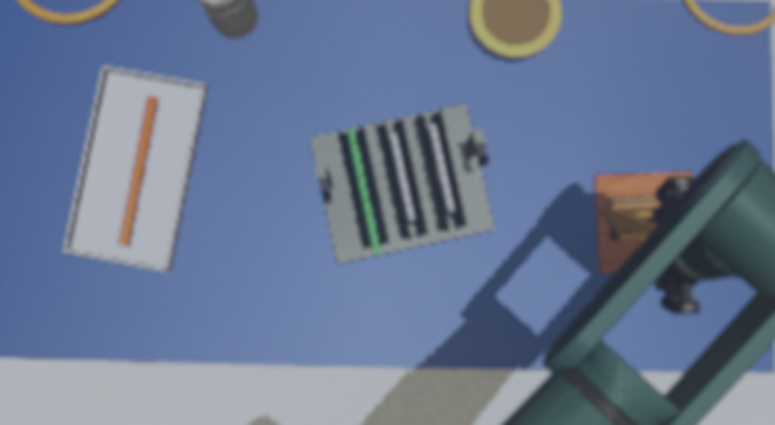

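The rod lies in the middle of the tray and the rack is now fully clear. I'll finish the approach to the plate and refine the green strip from this picture.

```bash
python3 -m handwheel '[0,0,0,0,-6,25,0.3, 0,0,0,0,-6,26,0.3, 0,0,0.117,0,0,0,0.3, 0,0,0.117,0,0,0,0.3, 0,0,0.116,0,0,0,0.3, 0,0,0,0,0,0,0.3, 0,0,0,0,0,0,0.3, 0,0,0,0,0,0,0.3]'; python3 - <<'E'
from h import *
t=np.radians(20);c,s=np.cos(PL[2]),np.sin(PL[2])
Rt=R.from_euler('z',PL[2])*Rtool([np.sin(t),0,-np.cos(t)],[np.cos(t),0,np.sin(t)])
P=tf(*PL,[(-.089*np.sin(t),0,.03+.089*np.cos(t))])[0]
plan(P,Rt)
im=eyes.grab_frame("side"); cv2.imwrite(f"pics/side8_raw.png",im[:,:,::-1])
crop("side","pics/side8_raw.png",200,60,110,130,6,"pics/s8.png")
crop("top","pics/top7_raw.png",225,120,100,90,8,"pics/t7b.png")
# green strip
im=cv2.imread("pics/top7_raw.png").astype(int); m=((im[...,1]-im[...,2]>40)&(im[...,1]-im[...,0]>25)).astype(np.uint8)
m[:, :200]=0; m[:,320:]=0
ys,xs=np.nonzero(m);W=unproj("top",np.c_[xs,ys],.01);print(len(xs),W.mean(0),xs.min(),xs.max(),ys.min(),ys.max())
u,sv,v=np.linalg.svd(W[:,:2]-W[:,:2].mean(0));print(np.degrees(np.arctan2(v[0,1],v[0,0])),np.ptp((W[:,:2]-W[:,:2].mean(0))@v[0]))
E
```

```text
t: 15.07
tool_pos: [0.4388, -0.3546, 0.2376]
tool_rot: [0.591, 0.567, 0.421, -0.389]
wrist_force: [0.2, -0.5, 0.4]
finger_gap: 0.699
t 15.07 turn [ 0.0071 -0.0011 -0.0009] deg 0.41 rows 1.0 shift_new [130.4  -4.3   6.5] shift_old [130.4  -4.4   6.6] world [  40.9   -4.5 -124. ]
125 [0.52821373 0.01244558 0.01      ] 250 261 142 190
-166.52450261977455 0.1612957516501983
```

View pics/s8.png

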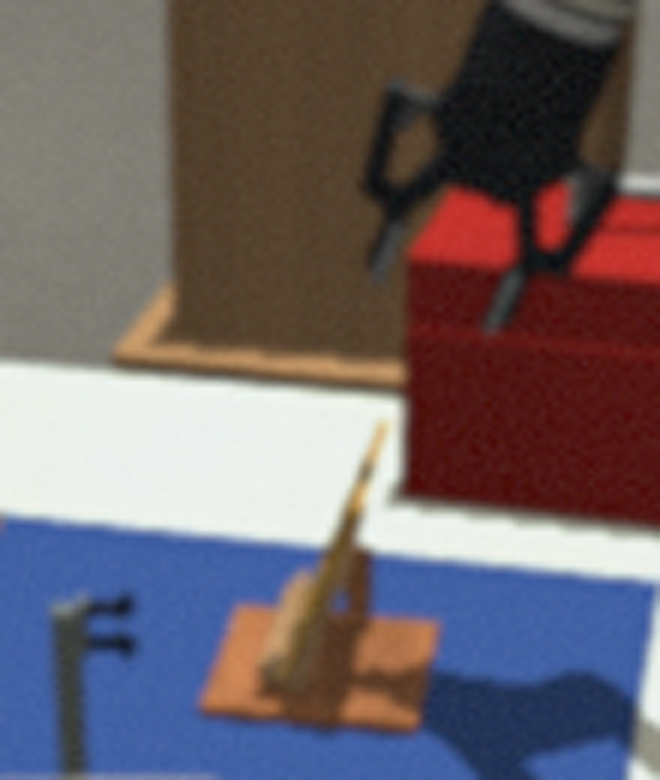

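View pics/t7b.png

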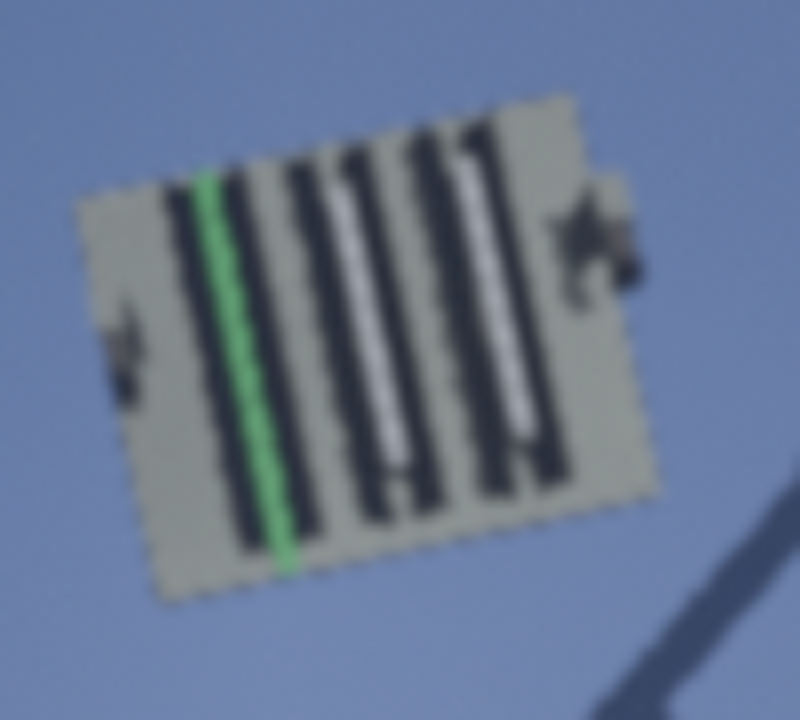

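```bash
python3 -m handwheel '[0.007,0,0,0,-4.5,6.5,0.3, 0,0,0,25,0,0,0.3, 0,0,0,25,0,0,0.3, 0,0,0,25,0,0,0.3, 0,0,0,15,0,0,0.3, 0,0,0,0,0,0,0.3, 0,0,0,0,0,0,0.3]'; python3 - <<'E'
from h import *
t=np.radians(20)
Rt=R.from_euler('z',PL[2])*Rtool([np.sin(t),0,-np.cos(t)],[np.cos(t),0,np.sin(t)])
P=tf(*PL,[(-.089*np.sin(t),0,.03+.089*np.cos(t))])[0]
plan(P,Rt)
for n in ("side","top"):
    im=eyes.grab_frame(n); cv2.imwrite(f"pics/{n}9_raw.png",im[:,:,::-1])
crop("side","pics/side9_raw.png",200,60,110,130,6,"pics/s9.png")
crop("top","pics/top9_raw.png",325,125,100,90,8,"pics/t9.png")
E
```

```text
t: 15.7
tool_pos: [0.4657, -0.3597, 0.1495]
tool_rot: [0.588, 0.57, 0.421, -0.39]
wrist_force: [-0.1, 0.6, 0.2]
finger_gap: 0.702
t 15.7 turn [-0.0004 -0.0039  0.0006] deg 0.23 rows 1.0 shift_new [38.5  0.9  0. ] shift_old [38.5  0.9  0.2] world [ 14.    0.7 -35.9]
```

View pics/s9.png

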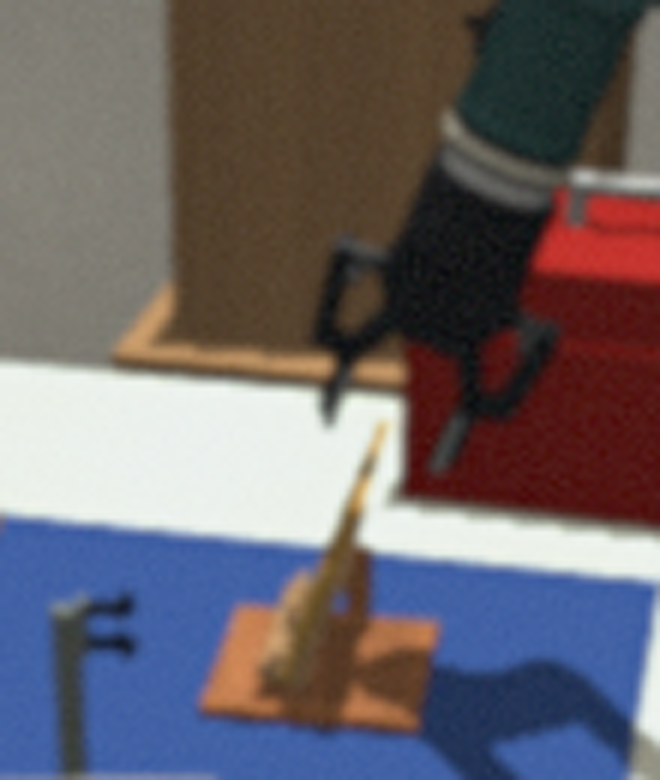

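View pics/t9.png

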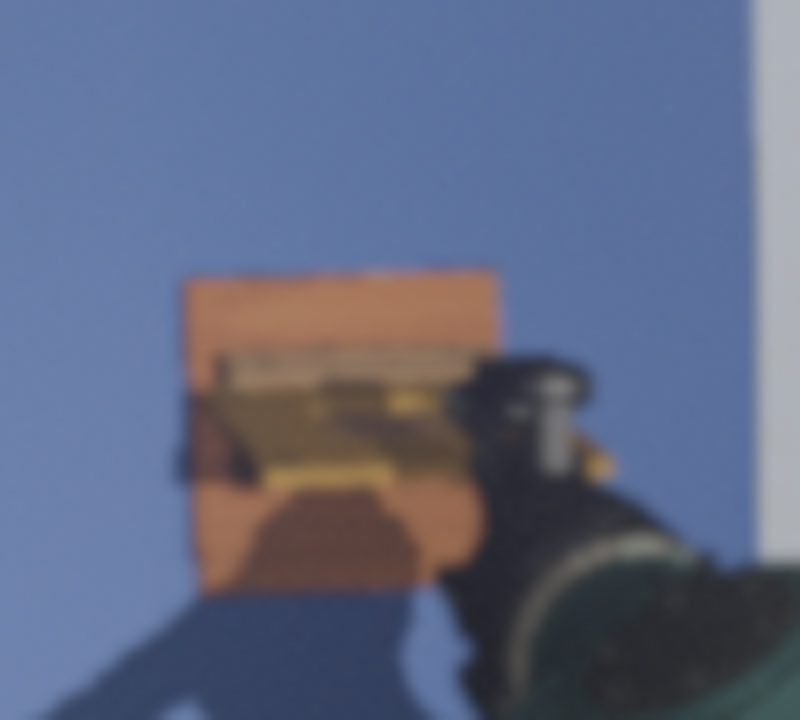

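The fingers straddle the plate's upper edge in line with it. I'll advance the remaining 38 mm and close.

```bash
python3 -m handwheel '[0,0,0,13,1,0,0.3, 0,0,0,13,0,0,0.4, 0,0,0,12,0,0,0.5, 0,0,0,0,0,0,0.7, 0,0,0,0,0,0,0.8, 0,0,0,0,0,0,0.9, 0,0,0,0,0,0,1, 0,0,0,0,0,0,1, 0,0,0,0,0,0,1, 0,0,0,0,0,0,1, 0,0,0,0,0,0,1, 0,0,0,0,0,0,1]' 60; python3 - <<'E'
from h import *
t=np.radians(20)
Rt=R.from_euler('z',PL[2])*Rtool([np.sin(t),0,-np.cos(t)],[np.cos(t),0,np.sin(t)])
P=tf(*PL,[(-.089*np.sin(t),0,.03+.089*np.cos(t))])[0]
plan(P,Rt)
for n in ("side",):
    im=eyes.grab_frame(n); cv2.imwrite(f"pics/{n}10_raw.png",im[:,:,::-1])
crop("side","pics/side10_raw.png",200,60,110,130,6,"pics/s10.png")
E
```

```text
t: 16.8
tool_pos: [0.4792, -0.36, 0.1162]
tool_rot: [0.589, 0.57, 0.419, -0.391]
wrist_force: [-3.5, 0.1, 5.2]
finger_gap: 0.058
t 16.8 turn [-0.0009 -0.0001 -0.0018] deg 0.12 rows 1.0 shift_new [ 2.6 -0.4 -1. ] shift_old [ 2.6 -0.4 -1. ] world [ 0.5  1.  -2.6]
```

View pics/s10.png

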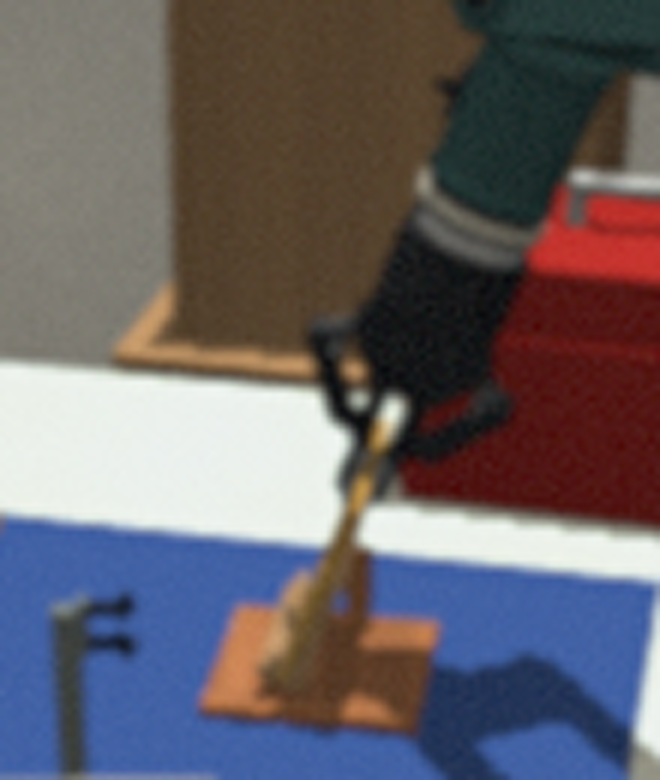

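```bash
python3 -m handwheel '[0,0,0,-4,0,0,1, 0,0,0,-6,0,0,1, 0,0,0,-8,0.5,0,1, 0,0,0,-10,1,0,1, 0,0,0,-15,1,0,1, 0,0,0,-20,1,0,1, 0,0,0,-20,0,0,1, 0,0,0,-20,0,0,1, 0,0,0,-20,0,0,1, 0,0,0,-15,0,0,1, 0,0,0,0,0,0,1, 0,0,0,0,0,0,1]' 100; python3 - <<'E'
from h import *
for n in ("side","top"):
    im=eyes.grab_frame(n); cv2.imwrite(f"pics/{n}11_raw.png",im[:,:,::-1])
crop("side","pics/side11_raw.png",200,30,110,130,6,"pics/s11.png")
crop("top","pics/top11_raw.png",325,125,100,90,8,"pics/t11.png")
a=RK[2]+.003-np.pi/2
plan([.5285,.012,.25],Rtool([0,0,-1],[np.cos(a),np.sin(a),0]))
plan([.46,-.36,.25],Rtool([0,0,-1],[np.cos(.05),np.sin(.05),0]))
E
```

```text
t: 17.85
tool_pos: [0.4346, -0.3619, 0.2457]
tool_rot: [0.588, 0.57, 0.42, -0.391]
wrist_force: [0.0, -0.4, -5.1]
finger_gap: 0.05
t 17.95 turn [ 1.3724 -0.2454 -0.2855] deg 81.54 rows 12.0 shift_new [  -6.6 -341.4 -177.2] shift_old [  34.   107.2 -367.9] world [ 94.  373.    6.6]
t 17.95 turn [-0.0014 -0.0054 -0.3472] deg 19.9 rows 3.0 shift_new [-6.6 25.5  0.3] shift_old [ 2.5 26.2  0.2] world [25.5  1.   6.6]
```

View pics/s11.png

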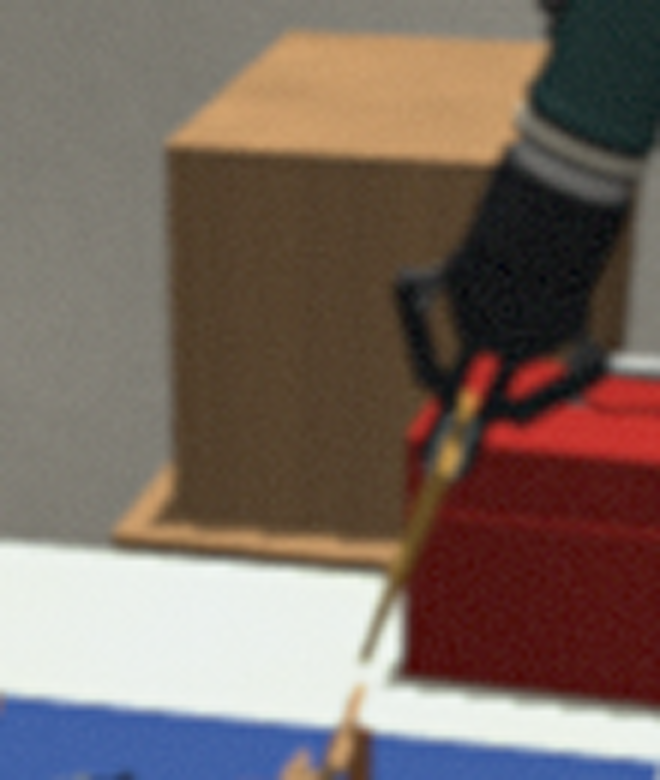

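The plate is held straight in the fingers and clear of the stand. I'll set it upright, raise it and turn it to the slot.

```bash
python3 -m handwheel '[0,0,-0.116,0,0,0,1, 0,0,-0.116,0,0,0,1, 0,0,-0.115,0,0,0,1, 0,0,0,-15,0,0,1, 0,0,0,-20,0,0,1, 0,0,0,-10,0,0,1, 0.11,0,0,0,0,0,1, 0.11,0,0,0,0,0,1, 0.11,0,0,0,0,0,1, 0.11,0,0,0,0,0,1, 0.11,0,0,0,0,0,1, 0.11,0,0,0,0,0,1]' 100; python3 - <<'E'
from h import *
a=RK[2]+.003-np.pi/2
plan([.5285,.012,.29],Rtool([0,0,-1],[np.cos(a),np.sin(a),0]))
E
```

```text
t: 18.95
tool_pos: [0.4349, -0.3616, 0.2893]
tool_rot: [0.324, 0.629, 0.326, -0.627]
wrist_force: [-0.1, 0.0, -4.5]
finger_gap: 0.05
t 18.95 turn [ 0.7227 -0.0042  0.0024] deg 41.41 rows 6.0 shift_new [  -0.7 -342.1 -177. ] shift_old [   1.1 -139.5 -359. ] world [ 93.6 373.6   0.7]
```

```bash
python3 -m handwheel '[0.12,0,0,0,0,0,1, 0.12,0,0,0,0,0,1, 0.12,0,0,0,0,0,1, 0.12,0,0,0,0,0,1, 0.12,0,0,0,0,0,1, 0.12,0,0,0,0,0,1, 0,0,0,0,-15,-8,1, 0,0,0,0,-25,-13,1, 0,0,0,0,-25,-13,1, 0,0,0,0,-25,-13,1, 0,0,0,0,-25,-13,1, 0,0,0,0,-25,-13,1]' 100; python3 -m handwheel '[0,0,0,0,-25,-13,1, 0,0,0,0,-25,-13,1, 0,0,0,0,-25,-13,1, 0,0,0,0,-25,-13,1, 0,0,0,0,-25,-13,1, 0,0,0,0,-25,-13,1, 0,0,0,0,-25,-13,1, 0,0,0,0,-20,-10,1, 0,0,0,0,-6,-3,1, 0,0,0,0,0,0,1, 0,0,0,0,0,0,1, 0,0,0,0,0,0,1]'; python3 - <<'E'
from h import *
a=RK[2]+.003-np.pi/2
plan([.5285,.012,.20],Rtool([0,0,-1],[np.cos(a),np.sin(a),0]))
for n in ("side","top"):
    im=eyes.grab_frame(n); cv2.imwrite(f"pics/{n}12_raw.png",im[:,:,::-1])
crop("side","pics/side12_raw.png",150,30,110,220,3.3,"pics/s12.png")
crop("top","pics/top12_raw.png",210,100,130,110,6,"pics/t12.png")
E
```

```text
t: 19.95
tool_pos: [0.4725, -0.207, 0.29]
tool_rot: [0.083, 0.703, 0.086, -0.701]
wrist_force: [0.5, -0.3, -4.5]
finger_gap: 0.049
t: 20.95
tool_pos: [0.5256, 0.0104, 0.2915]
tool_rot: [0.084, 0.703, 0.085, -0.701]
wrist_force: [-0.5, -0.2, -4.8]
finger_gap: 0.05
t 20.95 turn [ 0.0069 -0.0025  0.0013] deg 0.43 rows 1.0 shift_new [91.5 -0.9 -3.2] shift_old [91.5 -0.8 -3. ] world [  2.9   1.6 -91.5]
```

View pics/s12.png

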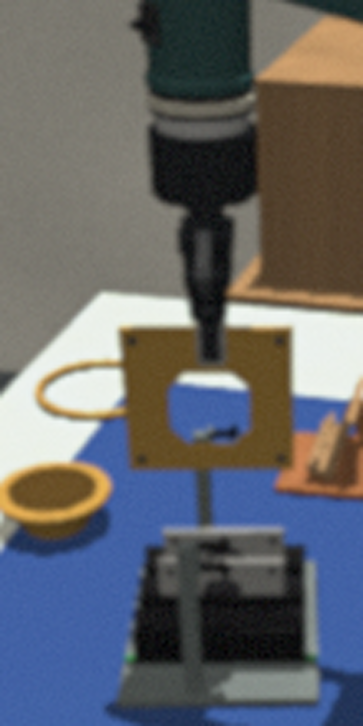

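View pics/t12.png

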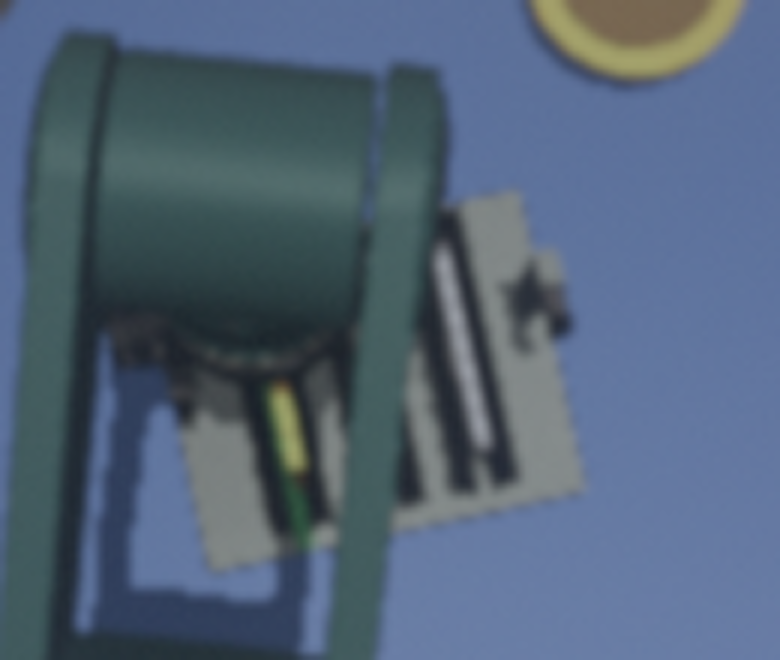

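The plate is upright above the slot and parallel to it, with its edge at (272,385)–(303,470) in line with the green strip. I'll check the held plate's corners against the assumed grip.

```bash
python3 - <<'E'
from h import *
s,Rc,p=cur()
def corners(dx,dz,th):  # tool frame: x down, y normal, z along
    q=[(-.0284+dx+a,th,b+dz) for a,b in((0,-.065),(0,.065),(.12,.065),(.12,-.065),(0,-.065))]
    return Rc.apply(q)+p
L=[(corners(0,0,.0),(0,0,255))]
crop("side","pics/side12_raw.png",175,115,80,70,9,"pics/c12.png",L)
crop("top","pics/top12_raw.png",235,145,50,50,12,"pics/ct12.png",L)
E
```

```text
(no output)
```

View pics/c12.png

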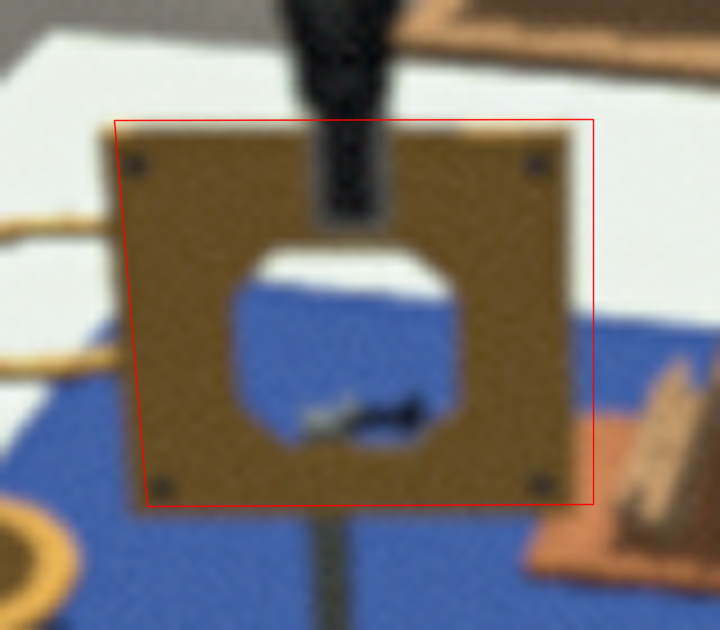

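View pics/ct12.png

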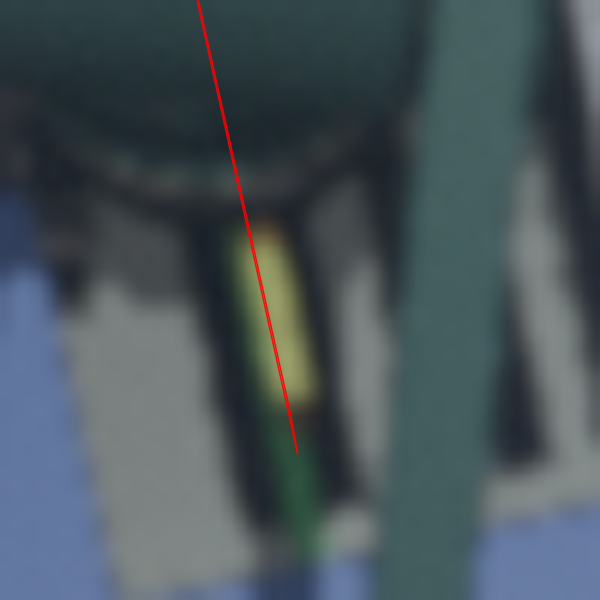

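The plate sits about 5 mm further along the slot than assumed, well inside the 30 mm tolerance, and within about 2 mm across. I'll lower it to just above the flares and look again.

```bash
python3 -m handwheel '[0.007,0,0,10,-1,0,1, 0,0,0,20,0,0,1, 0,0,0,20,0,0,1, 0,0,0,20,0,0,1, 0,0,0,20,0,0,1, 0,0,0,20,0,0,1, 0,0,0,20,0,0,1, 0,0,0,7,0,0,1, 0,0,0,0,0,0,1, 0,0,0,0,0,0,1]'; python3 - <<'E'
from h import *
a=RK[2]+.003-np.pi/2
plan([.5285,.012,.10],Rtool([0,0,-1],[np.cos(a),np.sin(a),0]))
for n in ("side","top"):
    im=eyes.grab_frame(n); cv2.imwrite(f"pics/{n}13_raw.png",im[:,:,::-1])
L=[(tf(*RK,[(-.075,.05+d,.054),(.075,.05+d,.054)]),(0,0,255)) for d in(-.0125,.0125)]
crop("side","pics/side13_raw.png",170,140,90,120,6,"pics/s13.png",L)
crop("top","pics/top13_raw.png",225,125,80,80,9,"pics/t13.png",L)
E
```

```text
t: 21.88
tool_pos: [0.5259, 0.0124, 0.1549]
tool_rot: [0.081, 0.703, 0.083, -0.701]
wrist_force: [0.2, 0.8, -3.7]
finger_gap: 0.051
t 21.88 turn [ 0.0005 -0.0031  0.0018] deg 0.21 rows 1.0 shift_new [54.9  1.  -2.4] shift_old [54.9  1.1 -2.3] world [  2.6  -0.4 -54.9]
```

View pics/s13.png

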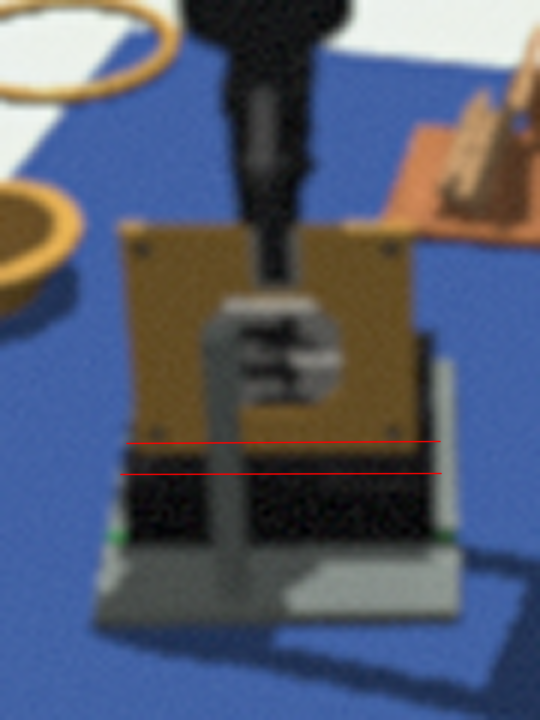

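View pics/t13.png

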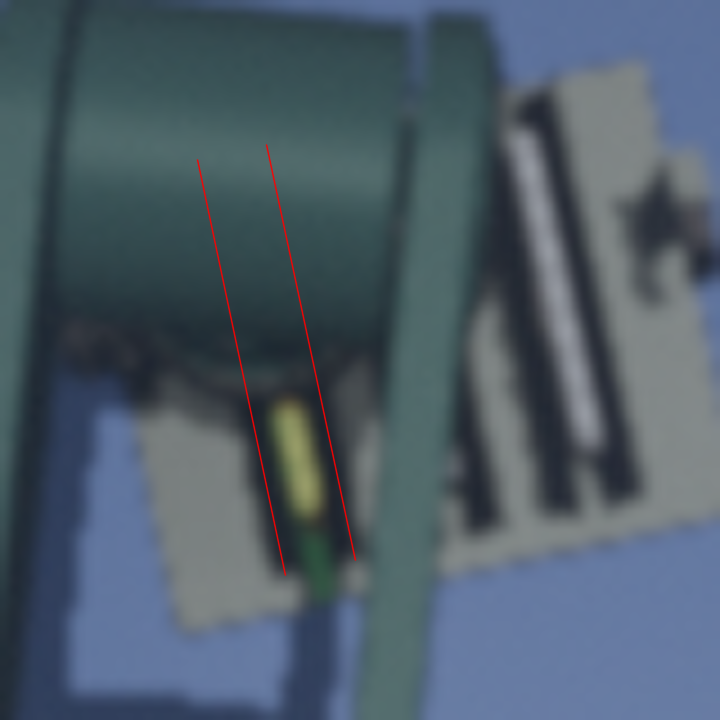

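The plate is centred in the mouth in both views. Descending slowly while watching the wrist force.

```bash
python3 -m handwheel '[0,0,0,4,0,0,1, 0,0,0,4,0,0,1, 0,0,0,4,0,0,1, 0,0,0,4,0,0,1, 0,0,0,2,0,0,1, 0,0,0,0,0,0,1]'; python3 -m handwheel '[0,0,0,3,0,0,1, 0,0,0,3,0,0,1, 0,0,0,3,0,0,1, 0,0,0,3,0,0,1, 0,0,0,0,0,0,1]'; 
```

```text
t: 22.48
tool_pos: [0.5255, 0.0128, 0.1359]
tool_rot: [0.081, 0.703, 0.083, -0.702]
wrist_force: [0.1, 0.9, -3.9]
finger_gap: 0.048
t: 22.9
tool_pos: [0.5255, 0.0128, 0.1239]
tool_rot: [0.081, 0.703, 0.083, -0.702]
wrist_force: [-0.0, -1.1, -4.9]
finger_gap: 0.046
```

```bash
python3 -m handwheel '[0,0,0,3,0,0,1, 0,0,0,3,0,0,1, 0,0,0,3,0,0,1, 0,0,0,3,0,0,1, 0,0,0,2,0,0,1, 0,0,0,2,0,0,1, 0,0,0,0,0,0,1]'
```

```text
t: 23.48
tool_pos: [0.5258, 0.0129, 0.1083]
tool_rot: [0.081, 0.703, 0.083, -0.702]
wrist_force: [-0.2, 1.0, -4.7]
finger_gap: 0.043
```

```bash
python3 -m handwheel '[0,0,0,2,0,0,1, 0,0,0,1,0,0,1, 0,0,0,1,0,0,1, 0,0,0,1,0,0,1, 0,0,0,0,0,0,1]';python3 -m handwheel '[0,0,0,1,0,0,1, 0,0,0,1,0,0,1, 0,0,0,0,0,0,1]'
```

```text
t: 23.9
tool_pos: [0.526, 0.0129, 0.1037]
tool_rot: [0.081, 0.703, 0.083, -0.701]
wrist_force: [0.2, -0.2, -5.1]
finger_gap: 0.049
t: 24.15
tool_pos: [0.5263, 0.0129, 0.102]
tool_rot: [0.082, 0.704, 0.083, -0.701]
wrist_force: [0.8, -0.0, -4.9]
finger_gap: 0.05
```

```bash
python3 -m handwheel '[0,0,0,1,0,0,1, 0,0,0,1,0,0,1, 0,0,0,0,0,0,1]';python3 -m handwheel '[0,0,0,1,0,0,1, 0,0,0,1,0,0,1, 0,0,0,0,0,0,1]'; python3 - <<'E'
from h import *
for n in ("side","top"):
    im=eyes.grab_frame(n); cv2.imwrite(f"pics/{n}14_raw.png",im[:,:,::-1])
L=[(tf(*RK,[(-.065,.05,.130),(.065,.05,.130)]),(0,0,255))]
crop("side","pics/side14_raw.png",170,140,90,120,6,"pics/s14.png",L)
E
```

```text
t: 24.4
tool_pos: [0.5266, 0.0129, 0.1018]
tool_rot: [0.082, 0.704, 0.083, -0.701]
wrist_force: [-2.9, 0.3, 4.4]
finger_gap: 0.053
t: 24.65
tool_pos: [0.5267, 0.0128, 0.1017]
tool_rot: [0.082, 0.704, 0.083, -0.7]
wrist_force: [-6.6, 1.1, 13.3]
finger_gap: 0.051
```

View pics/s14.png

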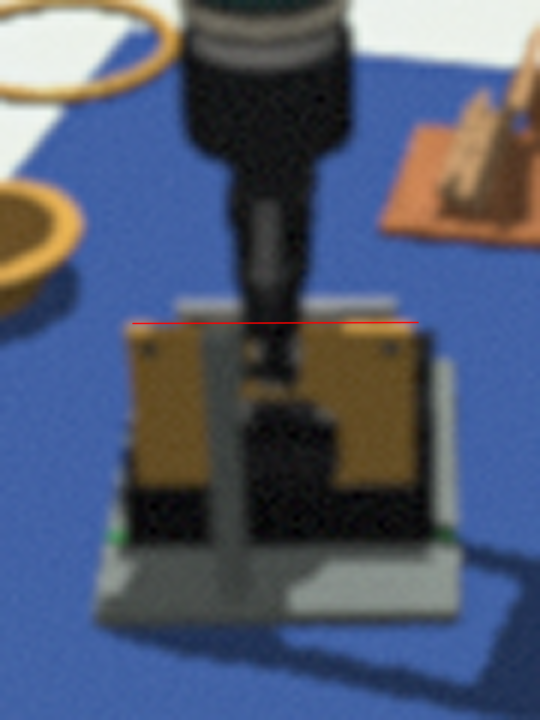

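The plate stands on the slot floor: 13 N reaction, and its top edge lies on the predicted 130 mm line. I'll ease off the press and release with a small opening, because of the posts.

```bash
python3 -m handwheel '[0,0,0,-2.5,0,0,1, 0,0,0,0,0,0,1]' 20; python3 -m handwheel '[0,0,0,0,0,0,0.93, 0,0,0,0,0,0,0.9, 0,0,0,0,0,0,0.87, 0,0,0,0,0,0,0.84, 0,0,0,0,0,0,0.8, 0,0,0,0,0,0,0.76, 0,0,0,0,0,0,0.76, 0,0,0,0,0,0,0.76]'; python3 -m handwheel '[0,0,0,-4,0,0,0.76, 0,0,0,-8,0,0,0.76, 0,0,0,-15,0,0,0.76, 0,0,0,-25,0,0,0.76, 0,0,0,-30,0,0,0.76, 0,0,0,-35,0,0,0.76, 0,0,0,-35,0,0,0.76, 0,0,0,-30,0,0,0.76, 0,0,0,0,0,20,0.76, 0,0,0,0,0,40,0.76, 0,0,0,0,0,40,0.76, 0,0,0,0,0,40,0.76]'; python3 -m handwheel '[0,0,0,0,0,40,0.76, 0,0,0,0,0,30,0.76, 0,0,0,0,0,0,0.76, 0,0,0,0,0,0,0.76, 0,0,0,0,0,0,0.76]'; python3 - <<'E'
from h import *
for n in ("side","top"):
    im=eyes.grab_frame(n); cv2.imwrite(f"pics/{n}15_raw.png",im[:,:,::-1])
s=(RK[0],RK[1],RK[2])
L=[(tf(*RK,[(-.065,.05,.130),(.065,.05,.130),(.065,.05,.01),(-.065,.05,.01),(-.065,.05,.13)]),(0,0,255))]
crop("side","pics/side15_raw.png",170,140,90,120,6,"pics/s15.png",L)
crop("top","pics/top15_raw.png",125,100,200,110,4,"pics/t15.png",[])
crop("top","pics/top15_raw.png",225,120,100,90,8,"pics/t15b.png",L[:1])
E
```

```text
t: 24.92
tool_pos: [0.5267, 0.0129, 0.1018]
tool_rot: [0.082, 0.704, 0.083, -0.7]
wrist_force: [-1.5, -0.1, 5.4]
finger_gap: 0.051
t: 25.58
tool_pos: [0.5277, 0.0075, 0.1023]
tool_rot: [0.084, 0.704, 0.079, -0.7]
wrist_force: [-1.9, -15.3, 7.5]
finger_gap: 0.235
t: 26.58
tool_pos: [0.3884, -0.0196, 0.2814]
tool_rot: [0.082, 0.703, 0.084, -0.701]
wrist_force: [-1.7, -0.0, 0.6]
finger_gap: 0.241
t: 27.0
tool_pos: [0.3219, -0.0359, 0.2817]
tool_rot: [0.081, 0.704, 0.083, -0.701]
wrist_force: [0.6, 0.1, 0.5]
finger_gap: 0.236
```

View pics/s15.png

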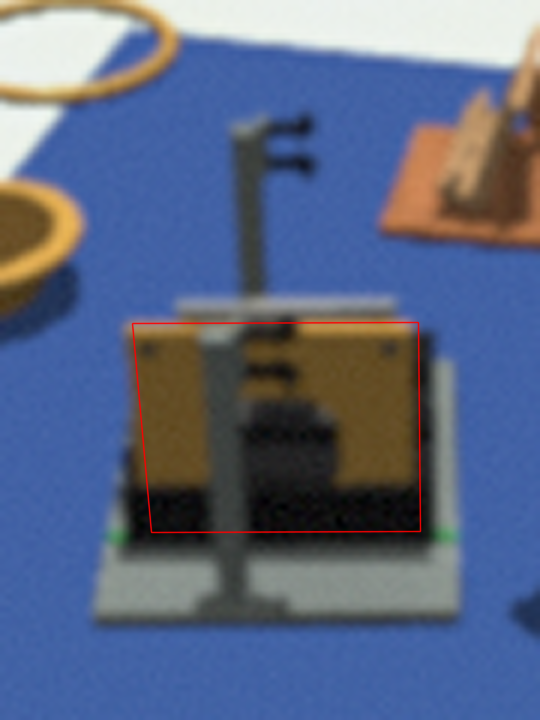

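View pics/t15.png

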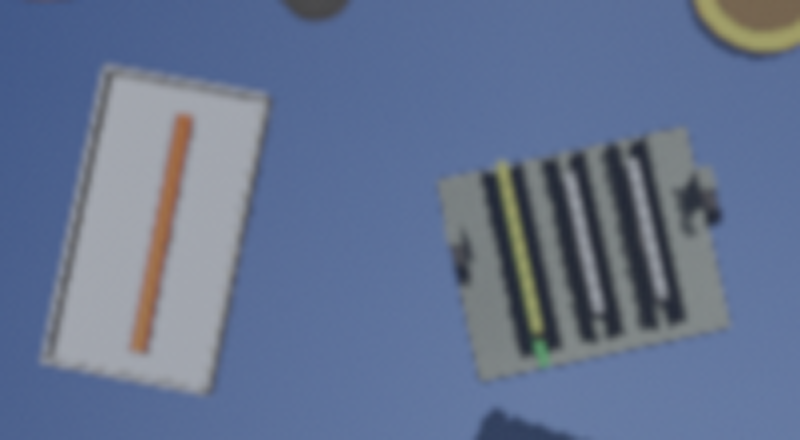

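View pics/t15b.png

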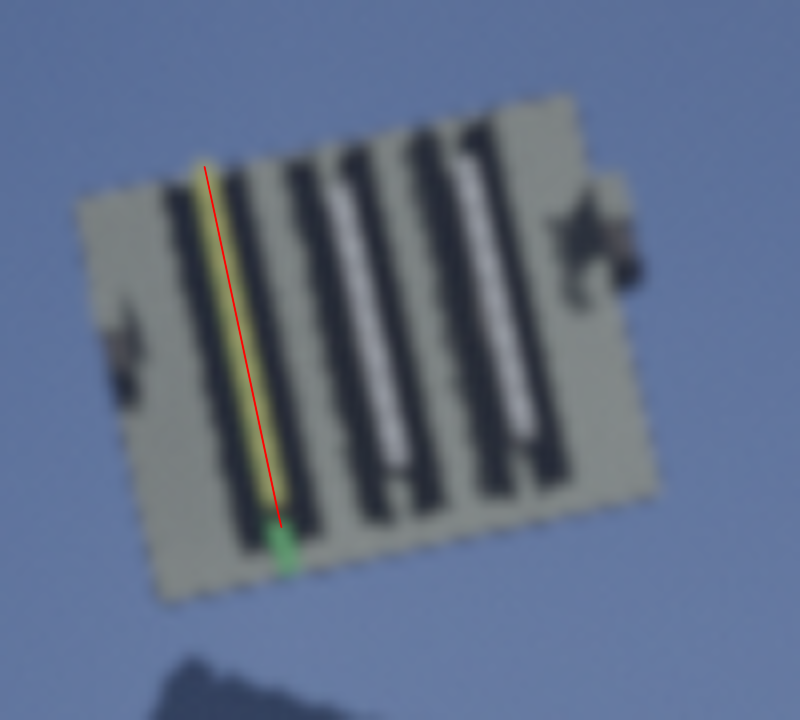

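The top view shows the plate upright in the green slot, its edge running from (205,170) to (280,505), about 5 mm off the middle along the slot. The rod lies flat in the tray, the grey plates look unmoved, and the arm is clear.

```bash
python3 - <<'E'
from bench import manip
print(manip.get_state()['t'], manip.job_done())
E
```

```text
the job is handed in; nothing more can be done
27.1 None
```

Both parts are placed and I handed the job in at 27.1 s of the 64 s allowed; no verdict was reported.

**What I did:** I pulled the orange rod forward out of its clips, laid it along the tray and let it go about 13 mm above its resting height. I then lifted the gold plate off the stand, turned it upright and lowered it into the green slot until the wrist felt the floor (about 13 N). I released it and backed off.

**What the last pictures showed:**
- **Rod:** it lies flat near the middle of the tray.
- **Plate:** it stands upright in the slot, its top edge at the expected 130 mm. It is about 5 mm from the middle along the slot, where 30 mm is allowed.
- **Other objects:** the grey plates look unmoved, and I saw no sign that the can or bowl had moved. I judged this by eye and did not measure it.
- **Arm:** it is clear of everything.

**What did not go as expected:**
- **First rod grip:** the pads closed to about 12 mm on a 16 mm rod, so I opened and gripped again about 9 mm lower.
- **Plate grip:** the plate sat about 5 mm off the assumed position along its length. The two camera views disagreed by a few millimetres on how much, and I did not correct it.
- **Releasing the plate:** the wrist briefly read about 15 N sideways, probably a finger touching the rack post or the plate pushing back. It was back to zero once I backed off, and nothing visibly moved.

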